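Free the seized shutter pin and fit the relays

ROBOT

A 6-joint arm with a two-finger parallel gripper is mounted at the origin on the work surface. World frame = base frame: x ahead of the robot, y to its left, z up, the work surface at z = 0. Lengths are in mm, angles in rad, forces in N, time in s.
With the tool pointing down it reaches from about 350 to 775 mm from the base axis. Payload 7.3 kg.
Tool frame: the origin (TCP) lies at the very end of the fingers, on their centre line; the grasp point (between the pads) lies 19 mm behind it; z points along the fingers, y is the line along which they close (so a half turn about z gives the same grasp; the last joint's range is limited). The gripper opens to 92 mm and grips with 3 to 60 N. Pads are 19 mm wide; open, the fingers measure 130 mm over their backs; the gripper's body (75 mm by 190 mm) begins 47 mm behind the grasp point.
Start: joints at [1.179, 0.342, 1.524, -0, 1.275, -0.146], TCP at [127.733, 509.244, 226.741] pointing down, gripper open.
Joint ranges: [-2.53, 2.53], [-0.77, 2.02], [0.04, 2.7], [-1, 4.14], [0.28, 2.66], [-3.11, 3.11]. Speed limits (rad/s): [2.57, 2.57, 3.14, 3.14, 3.14, 3.14].

INTERFACE

Orientations are given as [roll, pitch, yaw] about the fixed x, y, z axes, in that order (R = Rz(yaw) Ry(pitch) Rx(roll)).
In Python, from plant import bot gives the robot as it stands.
- The arm moves only by the tool send_rows, never from a script. Its argument "rows" is a list of rows, each an object of numbers: "x", "y", "z": the shift along the tool's x, y, z in units of 0.2 m (1.0 is 0.2 m); "ax", "ay", "az": the turn, a rotation vector about the tool's x, y, z in units of 60 degrees (1.0 is 60 degrees); "jaw": the opening, from -1 (shut) to 1 (fully open), so that 0 is half open. In form: [{"x": .., "y": .., "z": .., "ax": .., "ay": .., "az": .., "jaw": ..}, ...]. A call has exactly 10 rows; each row is the pose to reach, as a shift and turn from the pose commanded when the call began, along the tool's axes at that moment; what a row does not reach only later rows make up. A row lasts 1/8 s, in which the tool goes at most 62.5 mm and 10.7 degrees, less where a joint would pass 70% of its speed; a pose out of reach is approached as far as the arm can. A call with a number of a shift or a turn outside -1 to 1 is refused whole. A call with a gripper value outside its range is refused whole. The fingers move at their own pace and stop on an object; the grip force is fixed at half the most. Time passes only in rows, so rows that repeat a pose let the fingers close, or fill a call up. It gives the time, the measured TCP pose, the force, the opening and the grip force at its end, in the units of the state.
- bot.get_obs(): the state, without advancing time (a new reading comes with each control period).
- bot.capture(name): name is "side" or "top" or "wrist"; returns (picture, depth): 384x512x3 uint8, red, green, blue; 384x512 float32, mm along the optical axis (not along the pixel's ray), 0 where there is no reading.
- bot.camera_model(name): a dict with "vertical_fov" (degrees; the focal length in pixels is half the picture's height over the tangent of half this angle, whatever the lens; pixels are square), "cx", "cy" (the principal point, pixels), "k1" (the pictures are not rectified: a ray, as slopes to the right and down, at radius r is drawn at 1 + k1 r^2 times it, then the intrinsics apply), "R" (3x3) and "t" (3): a world point X has camera coordinates R X + t; the wrist camera has in their place "T_tool_cam" (4x4, takes a point from camera to tool coordinates, whose origin is the TCP and whose axes are the flange's). Camera axes: x right, y down, z forward; pixel columns grow to the right and rows downward; lengths in mm; the calibration is good to about 2 mm. A picture is of the moment at which its call begins: read the wrist's pose just before it. camera_model takes no time and is no camera call.
- bot.close_job(): hands the job in; it is judged then, once.
The state is a dict: "time": time; "joint_positions": joint angles; "dq": joint speeds; "tau": joint torques, N m; "tool_pos": TCP position; "tcp_rot": TCP orientation; "contact_force": force on the tool from outside, world axes, zero at the start; "moment": the same for the moment, N m; "grip_width": finger opening in mm; "finger_force": force on a finger pad.
Only numpy, scipy, OpenCV 4.12 (cv2) and the standard library are available. Lean on these libraries where they do the work, as an engineer would, in place of code of your own. Each camera call takes 0.05 s, during which the arm holds its last target. There are 200 camera calls.

TASK

Free the seized lock pin from the relay rack by twisting it back and forth while pulling gently, never lifting its rubber-mounted collar more than a few millimetres, and leave the pin inside the yellow bin. Slide the shutter fully open, and plug every relay standing on the bench fully home, upright, into a socket of its own (any socket). Leave the roll of tape, the screwdriver and the wrench where they are.

Things in the scene. Friction and masses are not known exactly. Their poses are not given: they have to be found in the camera images.
- chassis: Relay rack: dark steel block 110 x 450 x 40 mm fixed to the bench, origin under its centre, x across it (away from the robot), y along it. Four sockets in a row along the middle; an aluminium shutter slides on top, from 42 to 46 mm above the bench; the seized pin stands in a collar at y = +190 mm, the shutter's knob near the -y end.
- socket0 (a point): Centre of the mouth of a relay socket, on the rack's top face 40 mm above the bench: a rectangular blind hole 40 mm across (rack x) by 56 mm along (rack y), 20 mm deep with a small chamfer, at y = -105 mm of the rack. Its axes are the rack's. While the shutter is shut, a bar of it crosses the middle of every socket.
- socket1 (a point): Centre of the mouth of a relay socket, on the rack's top face 40 mm above the bench: a rectangular blind hole 40 mm across (rack x) by 56 mm along (rack y), 20 mm deep with a small chamfer, at y = -35 mm of the rack. Its axes are the rack's. While the shutter is shut, a bar of it crosses the middle of every socket.
- socket2 (a point): Centre of the mouth of a relay socket, on the rack's top face 40 mm above the bench: a rectangular blind hole 40 mm across (rack x) by 56 mm along (rack y), 20 mm deep with a small chamfer, at y = 35 mm of the rack. Its axes are the rack's. While the shutter is shut, a bar of it crosses the middle of every socket.
- socket3 (a point): Centre of the mouth of a relay socket, on the rack's top face 40 mm above the bench: a rectangular blind hole 40 mm across (rack x) by 56 mm along (rack y), 20 mm deep with a small chamfer, at y = 105 mm of the rack. Its axes are the rack's. While the shutter is shut, a bar of it crosses the middle of every socket.
- shutter (a joint): Shutter slide in m: 0 shut (sockets barred), 0.035 fully open (all four sockets clear; the openings in the shutter leave 60 mm along by 46 mm across). It opens towards the rack's -y, rubs with about 2 N and stays where it is left. The pin passes through it and locks it after 1 to 2 mm until pulled.
- shutter_knob (a point): Centre of the shutter's upright black grip, a block 40 mm along rack x, 16 mm along rack y and 44 mm tall (its foot 46 mm and top 90 mm above the bench). Moves with the shutter; axes are the rack's.
- pin_head (a point): Centre of the lock pin's flat steel head: 46 mm along the pin's x, 14 mm along its y, 44 mm tall, at the start 102 mm above the bench and turned up to 0.6 rad either way from the rack's x. Below it (pin's z is up) a round shaft 14 mm thick, 38.5 mm long, held in the steel collar. Whole pin 82.5 mm long, about 160 g; its foot is 60.5 mm below this point.
- pin_foot (a point): Centre of the pin's lower end, axes as pin_head. Seized: a straight pull needs 35 N or more. Turned to and fro (no limit), it comes with about a third of that if it rises no more than about 2 mm per 50 degrees of turning. Tight for the first 26 mm of rise, then loose; out of the collar at 40 mm.
- collar (a joint): Rise in m of the pin's collar (34 x 34 mm steel, top 80 mm above the bench) on its soft rubber mount: 0 at rest, about 1 mm for each 4 N of upward pull on the pin; it springs back. Beyond 6 mm (24 N) the mount is damaged.
- relay0_mid (a point): Centre (half-way up) of a loose plug-in relay, a block 52 mm along its x, 36 mm along its y, 84 mm tall, grey case on a black plug foot (the lowest 20 mm, same section); about 200 g. It stands upright on the bench, origin 42 mm up; z is up. Two to four relays are present. Plugged fully home, this point is 62 mm above the bench and the relay's long side lies along the row (rack y), either way round.
- relay1_mid (a point): Centre (half-way up) of a loose plug-in relay, a block 52 mm along its x, 36 mm along its y, 84 mm tall, grey case on a black plug foot (the lowest 20 mm, same section); about 200 g. It stands upright on the bench, origin 42 mm up; z is up. Two to four relays are present. Plugged fully home, this point is 62 mm above the bench and the relay's long side lies along the row (rack y), either way round.
- relay2_mid (a point): Centre (half-way up) of a loose plug-in relay, a block 52 mm along its x, 36 mm along its y, 84 mm tall, grey case on a black plug foot (the lowest 20 mm, same section); about 200 g. It stands upright on the bench, origin 42 mm up; z is up. Two to four relays are present. Plugged fully home, this point is 62 mm above the bench and the relay's long side lies along the row (rack y), either way round.
- relay3_mid (a point): Centre (half-way up) of a loose plug-in relay, a block 52 mm along its x, 36 mm along its y, 84 mm tall, grey case on a black plug foot (the lowest 20 mm, same section); about 200 g. It stands upright on the bench, origin 42 mm up; z is up. Two to four relays are present. Plugged fully home, this point is 62 mm above the bench and the relay's long side lies along the row (rack y), either way round.
- bin: Open yellow bin fixed to the bench, outside 130 (x) x 160 (y) x 70 mm tall, walls and floor about 4 mm; origin under its centre. It stands left or right of the rack's front.
- tape: Bystander: roll of tape lying flat, 90 mm across, 25 mm tall; origin under its centre.
- driver: Bystander: screwdriver 180 mm long lying off the rack's left end; origin about its middle.
- wrench: Bystander: wrench 160 mm long lying off the rack's right end; origin about its middle.
Things that resemble listed ones, but are neither listed nor needed, are in the scene too. What is shaped like the part that bears relay3_mid but blue or red is not meant.

How it is judged:
By the outcome, as a careful person would: the job done as asked, in the order asked, and still so for the second after the job is handed in, with the robot touching nothing.
Of relay0, relay1, relay2, relay3 only 2 to 4 are there at a start; the rules pass over those that are not, and their reading is None.
At some moment in a run one of relay0, relay1, relay2, relay3 may be knocked a few centimetres aside while the robot is not near it.
It also fails if it takes over 210 s, if anything falls off the work surface, if the arm or the gripper's body presses on something with over 40 N, if the wrist force passes 120 N, or if a joint passes its speed limit or range.

## Working session

There is one attempt and no reset: what is moved stays moved. The work goes in short steps, Python scripts to look and compute and a tool call to move; the robot and the scene stay as the last step left them, time stands still between calls to the robot, and variables do not carry over. Pictures are saved under pics/ and viewed, at most 14 in all, crops included, and the job is handed in when it is done.

Besides the shell and the picture viewer there is one more tool, called after ">>>" as name(argument=value, ...) on one line, values as JSON. send_rows: Moves the arm, as the interface text tells. Its arguments: {"type":"object","properties":{"rows":{"type":"array","items":{"type":"object","properties":{"x":{"type":"number","minimum":-1,"maximum":1},"y":{"type":"number","minimum":-1,"maximum":1},"z":{"type":"number","minimum":-1,"maximum":1},"ax":{"type":"number","minimum":-1,"maximum":1},"ay":{"type":"number","minimum":-1,"maximum":1},"az":{"type":"number","minimum":-1,"maximum":1},"jaw":{"type":"number"}}}}},"required":["rows"]}

```bash
mkdir -p pics; ls
python3 - <<'E'
from plant import bot
import cv2,numpy as np
o=bot.get_obs();print({k:np.round(v,3).tolist() for k,v in o.items()})
for n in("top","side"):
    p,d=bot.capture(n);cv2.imwrite(f"pics/{n}0.png",p[:,:,::-1]);np.save(f"pics/{n}0.npy",d);np.save(f"pics/{n}0rgb.npy",p)
    m=bot.camera_model(n);print(n,m)
print(bot.camera_model("wrist"))
E
```

```text
pics
{'time': 0.0, 'joint_positions': [1.179, 0.343, 1.525, -0.0, 1.275, -0.146], 'dq': [-0.001, 0.0, 0.002, 0.001, 0.002, -0.001], 'tau': [-0.001, -43.125, -24.422, 0.072, 0.056, -0.0], 'tool_pos': [127.575, 508.839, 226.018], 'tcp_rot': [-3.14, -0.0, 2.896], 'contact_force': [0.349, 0.758, -0.84], 'moment': [-0.024, 0.037, -0.004], 'finger_force': 0.0, 'grip_width': 91.909}
top {'vertical_fov': 51.483121764991594, 'cx': 250.4752214987959, 'cy': 194.03574232968916, 'k1': 0.042678091560424285, 'R': array([[ 1.25010493e-02, -9.99918982e-01,  2.39849115e-03],
       [-9.81586041e-01, -1.27290294e-02, -1.90595947e-01],
       [ 1.90611036e-01,  2.83238906e-05, -9.81665642e-01]]), 't': array([-7.13277815e-01,  5.28907562e+02,  1.17764077e+03])}
side {'vertical_fov': 45.79769258616846, 'cx': 262.9357126010944, 'cy': 185.55933954051693, 'k1': 0.024796034198582683, 'R': array([[ 0.99792657, -0.06410463, -0.00575896],
       [-0.04747324, -0.67268745, -0.73840226],
       [ 0.04346102,  0.73714463, -0.67433593]]), 't': array([-481.89678297,  116.04712931, 1310.8509997 ])}
{'vertical_fov': 66.80881170793673, 'cx': 255.6761997819669, 'cy': 188.3526643704153, 'k1': -0.051083385760485045, 'T_tool_cam': array([[-4.04404892e-04, -9.60997961e-01, -2.76555157e-01,
         7.43196828e+01],
       [ 9.99999912e-01, -4.19589676e-04, -4.26689717e-06,
         1.07567390e+00],
       [-1.11939209e-04, -2.76555134e-01,  9.60998046e-01,
        -1.59258090e+02],
       [ 0.00000000e+00,  0.00000000e+00,  0.00000000e+00,
         1.00000000e+00]])}
```

View pics/top0.png

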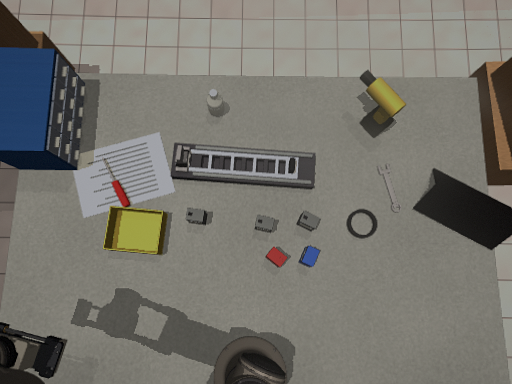

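View pics/side0.png

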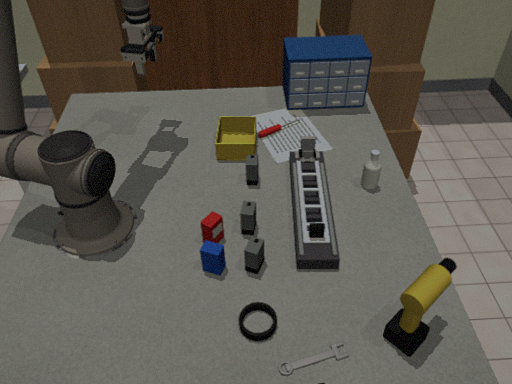

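The top view shows three grey relays at (197,215), (265,223) and (309,220). Red at (277,257) and blue at (310,256) are look-alikes to leave alone. The pin is at about (183,155), the knob at (292,165) and the yellow bin at (135,230). The side view agrees.

```bash
cat > h.py <<'E'
import numpy as np,cv2
from scipy.spatial.transform import Rotation as Ro
from plant import bot
def K(m):
    f=192/np.tan(np.radians(m["vertical_fov"])/2);return f
def pose():
    o=bot.get_obs();return o,Ro.from_euler('xyz',o['tcp_rot']).as_matrix(),np.array(o['tool_pos'])
def cloud(n,d,m,pose=None):
    f=K(m);v,u=np.mgrid[:384,:512]
    a=(u-m['cx'])/f;b=(v-m['cy'])/f;k=m['k1'];x,y=a.copy(),b.copy()
    for _ in range(8):
        s=1+k*(x*x+y*y);x,y=a/s,b/s
    P=np.stack([x*d,y*d,d],-1).astype(float)
    if n=="wrist":
        T=m['T_tool_cam'];R,t=pose
        P=(P@T[:3,:3].T+T[:3,3])@R.T+t
    else: P=(P-m['t'])@m['R']
    P[d<=0]=np.nan
    return P
def rect(pts):
    (c,s,a)=cv2.minAreaRect(pts.astype(np.float32))
    if s[0]<s[1]: s=s[::-1];a+=90
    return np.round(c,1),np.round(s,1),round(np.radians((a+90)%180-90),3)   # long-axis yaw
def blobs(P,zlo,zhi,minn=8):
    M=((P[...,2]>zlo)&(P[...,2]<zhi)).astype(np.uint8)
    n,L=cv2.connectedComponents(M,connectivity=4);out=[]
    for i in range(1,n):
        k=L==i
        if k.sum()>=minn:
            v,u=np.nonzero(k);out.append((k.sum(),(int(u.mean()),int(v.mean())),rect(P[k][:,:2]),round(float(np.median(P[k][:,2])),1)))
    return out
def look(name,tag):
    o,R,t=pose();p,d=bot.capture(name);cv2.imwrite(f"pics/{tag}.png",p[:,:,::-1])
    return p,d,cloud(name,d,bot.camera_model(name),(R,t))
E
python3 - <<'E'
from h import *
for n in("top","side"):
    P=cloud(n,np.load(f"pics/{n}0.npy"),bot.camera_model(n))
    for lo,hi in((76,92),(95,140),(34,50),(60,75)):
        print(n,lo,hi)
        for b in blobs(P,lo,hi,15):
            c=b[2][0]
            if -500<c[1]<500 and 200<c[0]<900: print("  ",b)
E
```

```text
top 76 92
   (np.int64(86), (214, 102), (array([820.1, 122.2]), array([48.8, 39.8]), np.float64(-1.416)), 86.0)
   (np.int64(30), (379, 118), (array([ 768.4, -389. ]), array([37.3, 11.2]), np.float64(0.879)), 83.4)
   (np.int64(51), (184, 156), (array([635.1, 208.4]), array([40.1, 15.6]), np.float64(-0.232)), 82.5)
   (np.int64(44), (291, 165), (array([ 611.9, -117.7]), array([32.8, 14.9]), np.float64(-0.057)), 88.7)
   (np.int64(213), (194, 214), (array([457.6, 170.8]), array([52.1, 36.6]), np.float64(1.418)), 85.2)
   (np.int64(216), (309, 219), (array([ 447.7, -168.9]), array([52.1, 35.8]), np.float64(1.12)), 84.4)
   (np.int64(215), (264, 222), (array([437.2, -36.1]), array([51.7, 36.3]), np.float64(1.342)), 84.7)
   (np.int64(226), (310, 256), (array([ 341.3, -170.2]), array([51.7, 36. ]), np.float64(-0.408)), 85.0)
   (np.int64(220), (276, 256), (array([337.8, -71.6]), array([51.7, 35.6]), np.float64(0.906)), 84.9)
top 95 140
   (np.int64(118), (213, 95), (array([820.9, 122.8]), array([31.3, 29.3]), np.float64(-1.533)), 119.4)
   (np.int64(91), (382, 113), (array([ 769.1, -391.
[... 4357 characters left out ...]
(246, 217), (array([435.3, -61.8]), array([36.7, 14.2]), np.float64(0.118)), 68.4)
   (np.int64(88), (211, 226), (array([341.9, -87.7]), array([60.5, 30.7]), np.float64(0.265)), 67.5)
   (np.int64(60), (315, 232), (array([ 615.5, -128. ]), array([38. ,  6.4]), np.float64(-0.003)), 67.3)
   (np.int64(75), (253, 253), (array([ 455.5, -184. ]), array([58.4, 27.8]), np.float64(0.539)), 67.2)
   (np.int64(22), (221, 252), (array([ 366.6, -179.4]), array([29.5,  2.8]), np.float64(1.18)), 69.6)
   (np.int64(67), (208, 256), (array([ 334.6, -188.3]), array([49.9,  5.2]), np.float64(-0.441)), 68.3)
   (np.int64(71), (406, 327), (array([ 770.9, -412.4]), array([35.9, 17.1]), np.float64(-0.539)), 66.9)
```

Candidates: pin head (183,155), versus the knob (292,165) and the bottle (214,100). Relays are (197,215), (265,223) and (309,220), versus red (277,257) and blue (310,256). I choose the grey ones and the steel pin. I'm moving over the pin to check it from close by.

```bash
cat >> h.py <<'E'
def to(x,y,z,yaw,n=1):
    o,R,t=pose();G=Ro.from_euler('xyz',[np.pi,0,yaw]).as_matrix()
    s=R.T@(np.array([x,y,z])-t)/200;w=Ro.from_matrix(R.T@G).as_rotvec()/np.radians(60)
    print("shift",np.round(s,3),"turn",np.round(w,3),"t",round(o['time'],1),"pos",np.round(t,1),"F",np.round(o['contact_force'],1),"grip",round(o['grip_width'],1))
E
python3 - <<'E'
from h import *
to(637.5,219,226,3.08)
E
```

```text
shift [-2.826e+00 -7.860e-01  1.000e-03] turn [-0.001 -0.    -0.176] t 0.1 pos [127.6 508.9 226.1] F [0.6 0.6 0.9] grip 91.8
```

>>> send_rows(rows=[{"x":-0.2,"y":-0.05},{"x":-0.45,"y":-0.12},{"x":-0.7,"y":-0.2},{"x":-0.95,"y":-0.26},{"x":-1,"y":-0.28},{"x":-1,"y":-0.28},{"x":-1,"y":-0.28},{"x":-1,"y":-0.28},{"x":-1,"y":-0.28},{"x":-1,"y":-0.28}])

```text
schema error: expected keys x, y, z, ax, ay, az, jaw
```

>>> send_rows(rows=[{"x":-0.2,"y":-0.05},{"x":-0.45,"y":-0.12},{"x":-0.7,"y":-0.2},{"x":-0.95,"y":-0.26},{"x":-1,"y":-0.28},{"x":-1,"y":-0.28},{"x":-1,"y":-0.28},{"x":-1,"y":-0.28},{"x":-1,"y":-0.28},{"x":-1,"y":-0.28}])

```text
schema error: expected keys x, y, z, ax, ay, az, jaw
```

>>> send_rows(rows=[{"x":-0.2,"y":-0.05,"az":-0.1},{"x":-0.45,"y":-0.12,"az":-0.176},{"x":-0.7,"y":-0.2,"az":-0.176},{"x":-0.826,"y":-0.226,"az":-0.176},{"x":-0.826,"y":-0.226,"az":-0.176},{"x":-0.826,"y":-0.226,"az":-0.176},{"x":-0.826,"y":-0.226,"az":-0.176},{"x":-0.826,"y":-0.226,"az":-0.176},{"x":-0.826,"y":-0.226,"az":-0.176},{"x":-0.826,"y":-0.226,"az":-0.176}])

```text
schema error: expected keys x, y, z, ax, ay, az, jaw
```

Run:
```python
from h import *
p,d,P=look("wrist","w1")
for lo,hi in((110,132),(74,84),(36,50)):
    print(lo);[print("  ",b) for b in blobs(P,lo,hi,60)]
to(637.5,219,226,3.08)
```

```text
110
74
36
shift [-2.826e+00 -7.860e-01  2.000e-03] turn [-0.001 -0.    -0.176] t 0.1 pos [127.6 509.  226.2] F [ 0.1 -0.6  0.3] grip 91.9
```

View pics/w1.png

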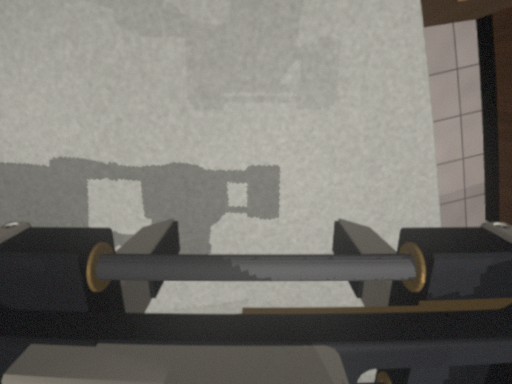

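The arm did not move: every row needs all seven keys. The picture shows only bare bench, with the fingers over rows 220-300.

>>> send_rows(rows=[{"x":-0.2,"y":-0.05,"z":0,"ax":0,"ay":0,"az":0,"jaw":1},{"x":-0.45,"y":-0.12,"z":0,"ax":0,"ay":0,"az":0,"jaw":1},{"x":-0.7,"y":-0.2,"z":0,"ax":0,"ay":0,"az":0,"jaw":1},{"x":-0.95,"y":-0.26,"z":0,"ax":0,"ay":0,"az":0,"jaw":1},{"x":-1,"y":-0.28,"z":0,"ax":0,"ay":0,"az":0,"jaw":1},{"x":-1,"y":-0.28,"z":0,"ax":0,"ay":0,"az":0,"jaw":1},{"x":-1,"y":-0.28,"z":0,"ax":0,"ay":0,"az":0,"jaw":1},{"x":-1,"y":-0.28,"z":0,"ax":0,"ay":0,"az":0,"jaw":1},{"x":-1,"y":-0.28,"z":0,"ax":0,"ay":0,"az":0,"jaw":1},{"x":-1,"y":-0.28,"z":0,"ax":0,"ay":0,"az":0,"jaw":1}])

```text
time: 1.4
tool_pos: [307.7, 406.5, 226.8]
tcp_rot: [3.141, 0.0, 2.897]
contact_force: [-0.3, -0.3, -0.1]
grip_width: 91.9
finger_force: 0.0
```

>>> send_rows(rows=[{"x":-0.2,"y":-0.05,"z":0,"ax":0,"ay":0,"az":0,"jaw":1},{"x":-0.45,"y":-0.12,"z":0,"ax":0,"ay":0,"az":0,"jaw":1},{"x":-0.7,"y":-0.2,"z":0,"ax":0,"ay":0,"az":0,"jaw":1},{"x":-0.95,"y":-0.26,"z":0,"ax":0,"ay":0,"az":0,"jaw":1},{"x":-1,"y":-0.28,"z":0,"ax":0,"ay":0,"az":0,"jaw":1},{"x":-1,"y":-0.28,"z":0,"ax":0,"ay":0,"az":0,"jaw":1},{"x":-1,"y":-0.28,"z":0,"ax":0,"ay":0,"az":0,"jaw":1},{"x":-1,"y":-0.28,"z":0,"ax":0,"ay":0,"az":0,"jaw":1},{"x":-1,"y":-0.28,"z":0,"ax":0,"ay":0,"az":0,"jaw":1},{"x":-1,"y":-0.28,"z":0,"ax":0,"ay":0,"az":0,"jaw":1}])

```text
time: 2.65
tool_pos: [488.2, 303.6, 226.9]
tcp_rot: [3.141, 0.0, 2.896]
contact_force: [-0.6, -0.6, -0.8]
grip_width: 92.2
finger_force: 0.0
```

>>> send_rows(rows=[{"x":-0.2,"y":-0.05,"z":0,"ax":0,"ay":0,"az":-0.1,"jaw":1},{"x":-0.45,"y":-0.12,"z":0,"ax":0,"ay":0,"az":-0.17,"jaw":1},{"x":-0.7,"y":-0.2,"z":0,"ax":0,"ay":0,"az":-0.17,"jaw":1},{"x":-0.95,"y":-0.26,"z":0,"ax":0,"ay":0,"az":-0.17,"jaw":1},{"x":-1,"y":-0.26,"z":0,"ax":0,"ay":0,"az":-0.17,"jaw":1},{"x":-1,"y":-0.26,"z":0,"ax":0,"ay":0,"az":-0.17,"jaw":1},{"x":-1,"y":-0.26,"z":0,"ax":0,"ay":0,"az":-0.17,"jaw":1},{"x":-1,"y":-0.26,"z":0,"ax":0,"ay":0,"az":-0.17,"jaw":1},{"x":-1,"y":-0.26,"z":0,"ax":0,"ay":0,"az":-0.17,"jaw":1},{"x":-1,"y":-0.26,"z":0,"ax":0,"ay":0,"az":-0.17,"jaw":1}])

```text
time: 3.9
tool_pos: [669.6, 204.5, 227.0]
tcp_rot: [3.141, 0.0, 3.074]
contact_force: [-0.1, -0.6, 0.2]
grip_width: 91.8
finger_force: 0.0
```

Run:
```python
from h import *
p,d,P=look("wrist","w2")
for lo,hi in((110,132),(74,84),(36,50)):
    print(lo);[print("  ",b) for b in blobs(P,lo,hi,60)]
to(637.5,219,226,3.08)
```

```text
110
   (np.int64(779), (269, 151), (array([638.6, 220.1]), array([45.1, 14. ]), np.float64(-0.087)), 124.8)
74
   (np.int64(217), (280, 146), (array([640.2, 233.6]), array([34.4,  6.7]), np.float64(-0.081)), 81.3)
   (np.int64(291), (255, 146), (array([638.6, 208.5]), array([33.8,  9.4]), np.float64(-0.072)), 81.3)
   (np.int64(249), (201, 288), (array([811.9, 128.1]), array([51.1, 25.6]), np.float64(1.264)), 80.0)
36
   (np.int64(17449), (147, 140), (array([629.3,  66.7]), array([377.9, 110.9]), np.float64(1.508)), 42.4)
shift [0.165 0.062 0.005] turn [ 0.     0.    -0.006] t 4.0 pos [669.6 204.4 226.9] F [-0.3 -0.   0.6] grip 91.4
```

View pics/w2.png

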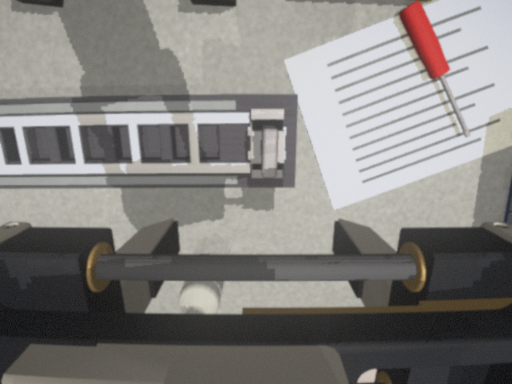

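The wrist view shows the pin head at (269,151), standing in its collar on the rack. It measures at (638.6, 220.1) with yaw about -0.085.

Run:
```python
from h import *
to(638.6,220.1,87,3.057)
```

```text
shift [0.16  0.068 0.7  ] turn [0.    0.    0.016] t 4.0 pos [669.6 204.4 226.9] F [-0.3 -0.   0.6] grip 91.4
```

>>> send_rows(rows=[{"x":0.16,"y":0.068,"z":0,"ax":0,"ay":0,"az":0.016,"jaw":0},{"x":0.16,"y":0.068,"z":0.1,"ax":0,"ay":0,"az":0.016,"jaw":0},{"x":0.16,"y":0.068,"z":0.25,"ax":0,"ay":0,"az":0.016,"jaw":0},{"x":0.16,"y":0.068,"z":0.4,"ax":0,"ay":0,"az":0.016,"jaw":0},{"x":0.16,"y":0.068,"z":0.5,"ax":0,"ay":0,"az":0.016,"jaw":0},{"x":0.16,"y":0.068,"z":0.6,"ax":0,"ay":0,"az":0.016,"jaw":0},{"x":0.16,"y":0.068,"z":0.65,"ax":0,"ay":0,"az":0.016,"jaw":0},{"x":0.16,"y":0.068,"z":0.7,"ax":0,"ay":0,"az":0.016,"jaw":0},{"x":0.16,"y":0.068,"z":0.7,"ax":0,"ay":0,"az":0.016,"jaw":0},{"x":0.16,"y":0.068,"z":0.7,"ax":0,"ay":0,"az":0.016,"jaw":0}])

```text
time: 5.2
tool_pos: [639.2, 220.0, 87.5]
tcp_rot: [3.141, 0.001, 3.057]
contact_force: [0.6, 0.7, -0.9]
grip_width: 45.6
finger_force: 0.0
```

>>> send_rows(rows=[{"x":0,"y":0,"z":0,"ax":0,"ay":0,"az":0,"jaw":-1},{"x":0,"y":0,"z":0,"ax":0,"ay":0,"az":0,"jaw":-1},{"x":0,"y":0,"z":0,"ax":0,"ay":0,"az":0,"jaw":-1},{"x":0,"y":0,"z":0,"ax":0,"ay":0,"az":0,"jaw":-1},{"x":0,"y":0,"z":0,"ax":0,"ay":0,"az":0,"jaw":-1},{"x":0,"y":0,"z":0,"ax":0,"ay":0,"az":0,"jaw":-1},{"x":0,"y":0,"z":0,"ax":0,"ay":0,"az":0,"jaw":-1},{"x":0,"y":0,"z":0,"ax":0,"ay":0,"az":0,"jaw":-1},{"x":0,"y":0,"z":0,"ax":0,"ay":0,"az":0,"jaw":-1},{"x":0,"y":0,"z":0,"ax":0,"ay":0,"az":0,"jaw":-1}])

```text
time: 6.45
tool_pos: [638.8, 219.6, 86.9]
tcp_rot: [-3.141, 0.0, 3.057]
contact_force: [-1.7, -5.2, 2.3]
grip_width: 13.7
finger_force: 30.0
```

>>> send_rows(rows=[{"x":0,"y":0,"z":0,"ax":0,"ay":0,"az":0.15,"jaw":-1},{"x":0,"y":0,"z":-0.001,"ax":0,"ay":0,"az":0.3,"jaw":-1},{"x":0,"y":0,"z":-0.002,"ax":0,"ay":0,"az":0.45,"jaw":-1},{"x":0,"y":0,"z":-0.003,"ax":0,"ay":0,"az":0.6,"jaw":-1},{"x":0,"y":0,"z":-0.004,"ax":0,"ay":0,"az":0.75,"jaw":-1},{"x":0,"y":0,"z":-0.005,"ax":0,"ay":0,"az":0.6,"jaw":-1},{"x":0,"y":0,"z":-0.006,"ax":0,"ay":0,"az":0.45,"jaw":-1},{"x":0,"y":0,"z":-0.007,"ax":0,"ay":0,"az":0.3,"jaw":-1},{"x":0,"y":0,"z":-0.008,"ax":0,"ay":0,"az":0.15,"jaw":-1},{"x":0,"y":0,"z":-0.009,"ax":0,"ay":0,"az":0,"jaw":-1}])

```text
time: 7.7
tool_pos: [638.8, 220.4, 87.3]
tcp_rot: [3.141, -0.001, 3.062]
contact_force: [1.1, -1.1, -4.1]
grip_width: 13.9
finger_force: 30.0
```

```bash
python3 -c "
from plant import bot;o=bot.get_obs();print(o['contact_force'],o['moment'],o['tool_pos'])"
```

```text
[ 1.06867801 -1.10966814 -4.10608481] [-0.25841115 -0.32397212 -0.25662405] [638.78362329 220.38440196  87.31371087]
```

>>> send_rows(rows=[{"x":0,"y":0,"z":-0.001,"ax":0,"ay":0,"az":-0.15,"jaw":-1},{"x":0,"y":0,"z":-0.002,"ax":0,"ay":0,"az":-0.3,"jaw":-1},{"x":0,"y":0,"z":-0.003,"ax":0,"ay":0,"az":-0.45,"jaw":-1},{"x":0,"y":0,"z":-0.005,"ax":0,"ay":0,"az":-0.6,"jaw":-1},{"x":0,"y":0,"z":-0.006,"ax":0,"ay":0,"az":-0.75,"jaw":-1},{"x":0,"y":0,"z":-0.007,"ax":0,"ay":0,"az":-0.6,"jaw":-1},{"x":0,"y":0,"z":-0.008,"ax":0,"ay":0,"az":-0.45,"jaw":-1},{"x":0,"y":0,"z":-0.01,"ax":0,"ay":0,"az":-0.3,"jaw":-1},{"x":0,"y":0,"z":-0.011,"ax":0,"ay":0,"az":-0.15,"jaw":-1},{"x":0,"y":0,"z":-0.012,"ax":0,"ay":0,"az":0,"jaw":-1}])

```text
time: 8.95
tool_pos: [638.8, 220.3, 89.2]
tcp_rot: [3.141, -0.001, 3.053]
contact_force: [2.5, -2.4, -6.7]
grip_width: 13.7
finger_force: 30.0
```

>>> send_rows(rows=[{"x":0,"y":0,"z":-0.001,"ax":0,"ay":0,"az":0.15,"jaw":-1},{"x":0,"y":0,"z":-0.002,"ax":0,"ay":0,"az":0.3,"jaw":-1},{"x":0,"y":0,"z":-0.003,"ax":0,"ay":0,"az":0.45,"jaw":-1},{"x":0,"y":0,"z":-0.005,"ax":0,"ay":0,"az":0.6,"jaw":-1},{"x":0,"y":0,"z":-0.006,"ax":0,"ay":0,"az":0.75,"jaw":-1},{"x":0,"y":0,"z":-0.007,"ax":0,"ay":0,"az":0.6,"jaw":-1},{"x":0,"y":0,"z":-0.008,"ax":0,"ay":0,"az":0.45,"jaw":-1},{"x":0,"y":0,"z":-0.01,"ax":0,"ay":0,"az":0.3,"jaw":-1},{"x":0,"y":0,"z":-0.011,"ax":0,"ay":0,"az":0.15,"jaw":-1},{"x":0,"y":0,"z":-0.012,"ax":0,"ay":0,"az":0,"jaw":-1}])

```text
time: 10.2
tool_pos: [638.7, 220.4, 91.3]
tcp_rot: [3.141, -0.001, 3.062]
contact_force: [3.5, -0.1, -8.4]
grip_width: 13.7
finger_force: 30.0
```

>>> send_rows(rows=[{"x":0,"y":0,"z":-0.001,"ax":0,"ay":0,"az":-0.15,"jaw":-1},{"x":0,"y":0,"z":-0.003,"ax":0,"ay":0,"az":-0.3,"jaw":-1},{"x":0,"y":0,"z":-0.004,"ax":0,"ay":0,"az":-0.45,"jaw":-1},{"x":0,"y":0,"z":-0.006,"ax":0,"ay":0,"az":-0.6,"jaw":-1},{"x":0,"y":0,"z":-0.007,"ax":0,"ay":0,"az":-0.75,"jaw":-1},{"x":0,"y":0,"z":-0.008,"ax":0,"ay":0,"az":-0.6,"jaw":-1},{"x":0,"y":0,"z":-0.01,"ax":0,"ay":0,"az":-0.45,"jaw":-1},{"x":0,"y":0,"z":-0.011,"ax":0,"ay":0,"az":-0.3,"jaw":-1},{"x":0,"y":0,"z":-0.013,"ax":0,"ay":0,"az":-0.15,"jaw":-1},{"x":0,"y":0,"z":-0.014,"ax":0,"ay":0,"az":0,"jaw":-1}])

```text
time: 11.45
tool_pos: [638.7, 220.0, 93.7]
tcp_rot: [-3.141, -0.001, 3.052]
contact_force: [4.5, -2.7, -10.6]
grip_width: 13.8
finger_force: 30.0
```

>>> send_rows(rows=[{"x":0,"y":0,"z":-0.001,"ax":0,"ay":0,"az":0.15,"jaw":-1},{"x":0,"y":0,"z":-0.003,"ax":0,"ay":0,"az":0.3,"jaw":-1},{"x":0,"y":0,"z":-0.004,"ax":0,"ay":0,"az":0.45,"jaw":-1},{"x":0,"y":0,"z":-0.006,"ax":0,"ay":0,"az":0.6,"jaw":-1},{"x":0,"y":0,"z":-0.007,"ax":0,"ay":0,"az":0.75,"jaw":-1},{"x":0,"y":0,"z":-0.008,"ax":0,"ay":0,"az":0.6,"jaw":-1},{"x":0,"y":0,"z":-0.01,"ax":0,"ay":0,"az":0.45,"jaw":-1},{"x":0,"y":0,"z":-0.011,"ax":0,"ay":0,"az":0.3,"jaw":-1},{"x":0,"y":0,"z":-0.013,"ax":0,"ay":0,"az":0.15,"jaw":-1},{"x":0,"y":0,"z":-0.014,"ax":0,"ay":0,"az":0,"jaw":-1}])

```text
time: 12.7
tool_pos: [638.7, 220.4, 96.4]
tcp_rot: [3.141, -0.002, 3.062]
contact_force: [3.7, -1.0, -11.0]
grip_width: 13.7
finger_force: 30.0
```

>>> send_rows(rows=[{"x":0,"y":0,"z":-0.001,"ax":0,"ay":0,"az":-0.15,"jaw":-1},{"x":0,"y":0,"z":-0.003,"ax":0,"ay":0,"az":-0.3,"jaw":-1},{"x":0,"y":0,"z":-0.004,"ax":0,"ay":0,"az":-0.45,"jaw":-1},{"x":0,"y":0,"z":-0.006,"ax":0,"ay":0,"az":-0.6,"jaw":-1},{"x":0,"y":0,"z":-0.007,"ax":0,"ay":0,"az":-0.75,"jaw":-1},{"x":0,"y":0,"z":-0.008,"ax":0,"ay":0,"az":-0.6,"jaw":-1},{"x":0,"y":0,"z":-0.01,"ax":0,"ay":0,"az":-0.45,"jaw":-1},{"x":0,"y":0,"z":-0.011,"ax":0,"ay":0,"az":-0.3,"jaw":-1},{"x":0,"y":0,"z":-0.013,"ax":0,"ay":0,"az":-0.15,"jaw":-1},{"x":0,"y":0,"z":-0.014,"ax":0,"ay":0,"az":0,"jaw":-1}])

```text
time: 13.95
tool_pos: [638.6, 219.9, 99.0]
tcp_rot: [-3.141, -0.002, 3.052]
contact_force: [2.5, -2.7, -11.4]
grip_width: 13.6
finger_force: 30.0
```

>>> send_rows(rows=[{"x":0,"y":0,"z":-0.001,"ax":0,"ay":0,"az":0.15,"jaw":-1},{"x":0,"y":0,"z":-0.003,"ax":0,"ay":0,"az":0.3,"jaw":-1},{"x":0,"y":0,"z":-0.004,"ax":0,"ay":0,"az":0.45,"jaw":-1},{"x":0,"y":0,"z":-0.006,"ax":0,"ay":0,"az":0.6,"jaw":-1},{"x":0,"y":0,"z":-0.007,"ax":0,"ay":0,"az":0.75,"jaw":-1},{"x":0,"y":0,"z":-0.008,"ax":0,"ay":0,"az":0.6,"jaw":-1},{"x":0,"y":0,"z":-0.01,"ax":0,"ay":0,"az":0.45,"jaw":-1},{"x":0,"y":0,"z":-0.011,"ax":0,"ay":0,"az":0.3,"jaw":-1},{"x":0,"y":0,"z":-0.013,"ax":0,"ay":0,"az":0.15,"jaw":-1},{"x":0,"y":0,"z":-0.014,"ax":0,"ay":0,"az":0,"jaw":-1}])

```text
time: 15.2
tool_pos: [638.7, 220.4, 101.8]
tcp_rot: [3.141, -0.002, 3.062]
contact_force: [4.1, -0.9, -11.6]
grip_width: 14.2
finger_force: 30.0
```

>>> send_rows(rows=[{"x":0,"y":0,"z":-0.001,"ax":0,"ay":0,"az":-0.15,"jaw":-1},{"x":0,"y":0,"z":-0.003,"ax":0,"ay":0,"az":-0.3,"jaw":-1},{"x":0,"y":0,"z":-0.004,"ax":0,"ay":0,"az":-0.45,"jaw":-1},{"x":0,"y":0,"z":-0.006,"ax":0,"ay":0,"az":-0.6,"jaw":-1},{"x":0,"y":0,"z":-0.007,"ax":0,"ay":0,"az":-0.75,"jaw":-1},{"x":0,"y":0,"z":-0.008,"ax":0,"ay":0,"az":-0.6,"jaw":-1},{"x":0,"y":0,"z":-0.01,"ax":0,"ay":0,"az":-0.45,"jaw":-1},{"x":0,"y":0,"z":-0.011,"ax":0,"ay":0,"az":-0.3,"jaw":-1},{"x":0,"y":0,"z":-0.013,"ax":0,"ay":0,"az":-0.15,"jaw":-1},{"x":0,"y":0,"z":-0.014,"ax":0,"ay":0,"az":0,"jaw":-1}])

```text
time: 16.45
tool_pos: [638.6, 219.9, 104.4]
tcp_rot: [-3.141, -0.002, 3.052]
contact_force: [5.2, -2.4, -12.2]
grip_width: 13.9
finger_force: 30.0
```

>>> send_rows(rows=[{"x":0,"y":0,"z":-0.001,"ax":0,"ay":0,"az":0.15,"jaw":-1},{"x":0,"y":0,"z":-0.003,"ax":0,"ay":0,"az":0.3,"jaw":-1},{"x":0,"y":0,"z":-0.004,"ax":0,"ay":0,"az":0.45,"jaw":-1},{"x":0,"y":0,"z":-0.006,"ax":0,"ay":0,"az":0.6,"jaw":-1},{"x":0,"y":0,"z":-0.007,"ax":0,"ay":0,"az":0.75,"jaw":-1},{"x":0,"y":0,"z":-0.008,"ax":0,"ay":0,"az":0.6,"jaw":-1},{"x":0,"y":0,"z":-0.01,"ax":0,"ay":0,"az":0.45,"jaw":-1},{"x":0,"y":0,"z":-0.011,"ax":0,"ay":0,"az":0.3,"jaw":-1},{"x":0,"y":0,"z":-0.013,"ax":0,"ay":0,"az":0.15,"jaw":-1},{"x":0,"y":0,"z":-0.014,"ax":0,"ay":0,"az":0,"jaw":-1}])

```text
time: 17.7
tool_pos: [638.6, 220.4, 107.2]
tcp_rot: [3.141, -0.002, 3.062]
contact_force: [5.5, -0.8, -11.8]
grip_width: 13.9
finger_force: 30.0
```

>>> send_rows(rows=[{"x":0,"y":0,"z":-0.001,"ax":0,"ay":0,"az":-0.15,"jaw":-1},{"x":0,"y":0,"z":-0.003,"ax":0,"ay":0,"az":-0.3,"jaw":-1},{"x":0,"y":0,"z":-0.004,"ax":0,"ay":0,"az":-0.45,"jaw":-1},{"x":0,"y":0,"z":-0.006,"ax":0,"ay":0,"az":-0.6,"jaw":-1},{"x":0,"y":0,"z":-0.007,"ax":0,"ay":0,"az":-0.75,"jaw":-1},{"x":0,"y":0,"z":-0.008,"ax":0,"ay":0,"az":-0.6,"jaw":-1},{"x":0,"y":0,"z":-0.01,"ax":0,"ay":0,"az":-0.45,"jaw":-1},{"x":0,"y":0,"z":-0.011,"ax":0,"ay":0,"az":-0.3,"jaw":-1},{"x":0,"y":0,"z":-0.013,"ax":0,"ay":0,"az":-0.15,"jaw":-1},{"x":0,"y":0,"z":-0.014,"ax":0,"ay":0,"az":0,"jaw":-1}])

```text
time: 18.95
tool_pos: [638.6, 220.0, 110.2]
tcp_rot: [-3.141, -0.002, 3.052]
contact_force: [3.4, -3.0, -9.9]
grip_width: 13.7
finger_force: 30.0
```

>>> send_rows(rows=[{"x":0,"y":0,"z":-0.001,"ax":0,"ay":0,"az":0.15,"jaw":-1},{"x":0,"y":0,"z":-0.003,"ax":0,"ay":0,"az":0.3,"jaw":-1},{"x":0,"y":0,"z":-0.004,"ax":0,"ay":0,"az":0.45,"jaw":-1},{"x":0,"y":0,"z":-0.006,"ax":0,"ay":0,"az":0.6,"jaw":-1},{"x":0,"y":0,"z":-0.007,"ax":0,"ay":0,"az":0.75,"jaw":-1},{"x":0,"y":0,"z":-0.008,"ax":0,"ay":0,"az":0.6,"jaw":-1},{"x":0,"y":0,"z":-0.01,"ax":0,"ay":0,"az":0.45,"jaw":-1},{"x":0,"y":0,"z":-0.011,"ax":0,"ay":0,"az":0.3,"jaw":-1},{"x":0,"y":0,"z":-0.013,"ax":0,"ay":0,"az":0.15,"jaw":-1},{"x":0,"y":0,"z":-0.014,"ax":0,"ay":0,"az":0,"jaw":-1}])

```text
time: 20.2
tool_pos: [638.8, 220.4, 114.9]
tcp_rot: [3.141, -0.0, 3.062]
contact_force: [1.0, -1.3, -2.2]
grip_width: 13.8
finger_force: 30.0
```

>>> send_rows(rows=[{"x":0,"y":0,"z":-0.001,"ax":0,"ay":0,"az":-0.15,"jaw":-1},{"x":0,"y":0,"z":-0.003,"ax":0,"ay":0,"az":-0.3,"jaw":-1},{"x":0,"y":0,"z":-0.004,"ax":0,"ay":0,"az":-0.45,"jaw":-1},{"x":0,"y":0,"z":-0.006,"ax":0,"ay":0,"az":-0.6,"jaw":-1},{"x":0,"y":0,"z":-0.007,"ax":0,"ay":0,"az":-0.75,"jaw":-1},{"x":0,"y":0,"z":-0.008,"ax":0,"ay":0,"az":-0.6,"jaw":-1},{"x":0,"y":0,"z":-0.01,"ax":0,"ay":0,"az":-0.45,"jaw":-1},{"x":0,"y":0,"z":-0.011,"ax":0,"ay":0,"az":-0.3,"jaw":-1},{"x":0,"y":0,"z":-0.013,"ax":0,"ay":0,"az":-0.15,"jaw":-1},{"x":0,"y":0,"z":-0.014,"ax":0,"ay":0,"az":0,"jaw":-1}])

```text
time: 21.45
tool_pos: [637.9, 220.5, 117.3]
tcp_rot: [3.141, -0.002, 3.052]
contact_force: [-0.3, -2.2, -1.1]
grip_width: 14.2
finger_force: 30.0
```

>>> send_rows(rows=[{"x":0,"y":0,"z":-0.015,"ax":0,"ay":0,"az":0,"jaw":-1},{"x":0,"y":0,"z":-0.03,"ax":0,"ay":0,"az":0,"jaw":-1},{"x":0,"y":0,"z":-0.05,"ax":0,"ay":0,"az":0,"jaw":-1},{"x":0,"y":0,"z":-0.08,"ax":0,"ay":0,"az":0,"jaw":-1},{"x":0,"y":0,"z":-0.14,"ax":0,"ay":0,"az":0,"jaw":-1},{"x":0,"y":0,"z":-0.22,"ax":0,"ay":0,"az":0,"jaw":-1},{"x":0,"y":0,"z":-0.32,"ax":0,"ay":0,"az":0,"jaw":-1},{"x":0,"y":0,"z":-0.42,"ax":0,"ay":0,"az":0,"jaw":-1},{"x":0,"y":0,"z":-0.5,"ax":0,"ay":0,"az":0,"jaw":-1},{"x":0,"y":0,"z":-0.5,"ax":0,"ay":0,"az":0,"jaw":-1}])

```text
time: 22.7
tool_pos: [639.5, 220.1, 220.7]
tcp_rot: [3.14, 0.004, 3.057]
contact_force: [-0.1, 0.3, -2.7]
grip_width: 13.9
finger_force: 30.0
```

Run:
```python
from h import *
to(412,352,75,3.06)
```

```text
shift [1.192 0.56  0.725] turn [ 0.001  0.003 -0.003] t 22.7 pos [639.5 220.1 220.7] F [-0.1  0.3 -2.7] grip 13.9
```

>>> send_rows(rows=[{"x":0.08,"y":0.04,"z":0,"ax":0,"ay":0,"az":0,"jaw":-1},{"x":0.22,"y":0.11,"z":0,"ax":0,"ay":0,"az":0,"jaw":-1},{"x":0.38,"y":0.18,"z":0,"ax":0,"ay":0,"az":0,"jaw":-1},{"x":0.54,"y":0.26,"z":0,"ax":0,"ay":0,"az":0,"jaw":-1},{"x":0.7,"y":0.33,"z":0,"ax":0,"ay":0,"az":0,"jaw":-1},{"x":0.84,"y":0.4,"z":0,"ax":0,"ay":0,"az":0,"jaw":-1},{"x":0.94,"y":0.45,"z":0,"ax":0,"ay":0,"az":0,"jaw":-1},{"x":0.98,"y":0.48,"z":0,"ax":0,"ay":0,"az":0,"jaw":-1},{"x":0.99,"y":0.5,"z":0,"ax":0,"ay":0,"az":0,"jaw":-1},{"x":1,"y":0.5,"z":0,"ax":0,"ay":0,"az":0,"jaw":-1}])

```text
time: 23.95
tool_pos: [448.6, 336.4, 218.4]
tcp_rot: [-3.142, 0.0, 3.057]
contact_force: [-0.7, -0.5, -2.6]
grip_width: 13.7
finger_force: 30.0
```

>>> send_rows(rows=[{"x":0.1,"y":0.03,"z":0,"ax":0,"ay":0,"az":0,"jaw":-1},{"x":0.192,"y":0.06,"z":0,"ax":0,"ay":0,"az":0,"jaw":-1},{"x":0.192,"y":0.06,"z":0.15,"ax":0,"ay":0,"az":0,"jaw":-1},{"x":0.192,"y":0.06,"z":0.3,"ax":0,"ay":0,"az":0,"jaw":-1},{"x":0.192,"y":0.06,"z":0.45,"ax":0,"ay":0,"az":0,"jaw":-1},{"x":0.192,"y":0.06,"z":0.58,"ax":0,"ay":0,"az":0,"jaw":-1},{"x":0.192,"y":0.06,"z":0.68,"ax":0,"ay":0,"az":0,"jaw":-1},{"x":0.192,"y":0.06,"z":0.72,"ax":0,"ay":0,"az":0,"jaw":-1},{"x":0.192,"y":0.06,"z":0.725,"ax":0,"ay":0,"az":0,"jaw":-1},{"x":0.192,"y":0.06,"z":0.725,"ax":0,"ay":0,"az":0,"jaw":-1}])

```text
time: 25.2
tool_pos: [411.0, 352.1, 74.4]
tcp_rot: [3.141, 0.001, 3.057]
contact_force: [-0.4, 1.2, -1.7]
grip_width: 13.9
finger_force: 30.0
```

>>> send_rows(rows=[{"x":0,"y":0,"z":0,"ax":0,"ay":0.15,"az":0,"jaw":-1},{"x":0,"y":0,"z":0,"ax":0,"ay":0.3,"az":0,"jaw":-1},{"x":0,"y":0,"z":0,"ax":0,"ay":0.4,"az":0,"jaw":-1},{"x":0,"y":0,"z":0,"ax":0,"ay":0.4,"az":0,"jaw":-1},{"x":0,"y":0,"z":0,"ax":0,"ay":0.4,"az":0,"jaw":0},{"x":0,"y":0,"z":0,"ax":0,"ay":0.4,"az":0,"jaw":0},{"x":0,"y":0,"z":0,"ax":0,"ay":0.4,"az":0,"jaw":0},{"x":0,"y":0,"z":0,"ax":0,"ay":0.4,"az":0,"jaw":0},{"x":0,"y":0,"z":0,"ax":0,"ay":0.4,"az":0,"jaw":0},{"x":0,"y":0,"z":0,"ax":0,"ay":0.4,"az":0,"jaw":0}])

```text
time: 26.45
tool_pos: [410.7, 351.7, 73.5]
tcp_rot: [3.142, -0.419, 3.057]
contact_force: [-1.0, -0.1, 1.2]
grip_width: 46.0
finger_force: 0.0
```

>>> send_rows(rows=[{"x":0,"y":0,"z":-0.1,"ax":0,"ay":0,"az":0,"jaw":0},{"x":0,"y":0,"z":-0.25,"ax":0,"ay":0,"az":0,"jaw":0},{"x":0,"y":0,"z":-0.45,"ax":0,"ay":0,"az":0,"jaw":0},{"x":0,"y":0,"z":-0.65,"ax":0,"ay":-0.1,"az":0,"jaw":0},{"x":0,"y":0,"z":-0.8,"ax":0,"ay":-0.25,"az":0,"jaw":0},{"x":0,"y":0,"z":-0.8,"ax":0,"ay":-0.4,"az":0,"jaw":0},{"x":0,"y":0,"z":-0.8,"ax":0,"ay":-0.4,"az":0,"jaw":0},{"x":0,"y":0,"z":-0.8,"ax":0,"ay":-0.4,"az":0,"jaw":0},{"x":0,"y":0,"z":-0.8,"ax":0,"ay":-0.4,"az":0,"jaw":0},{"x":0,"y":0,"z":-0.8,"ax":0,"ay":-0.4,"az":0,"jaw":0}])

```text
time: 27.7
tool_pos: [476.2, 345.8, 218.9]
tcp_rot: [-3.141, -0.002, 3.056]
contact_force: [-0.2, -1.2, 1.1]
grip_width: 45.2
finger_force: 0.0
```

Run:
```python
from h import *
p,d,P=look("wrist","w3")
p,d,P=look("side","s3")
for b in blobs(P,76,92,30): 
  if b[2][0][0]<700: print(b)
q=cv2.imread("pics/s3.png");w=cv2.imread("pics/w3.png")
cv2.imwrite("pics/c3.png",np.hstack([cv2.resize(q[90:280,190:350],None,fx=2,fy=2),cv2.resize(w[:,:],(400,380))[:380]]))
to(615.5,-120,200,3.076)
```

```text
(np.int64(88), (283, 6), (array([ 669.5, 1373.5]), array([155.6,  36. ]), np.float64(0.107)), 84.0)
(np.int64(476), (163, 13), (array([  84.1, 1350.4]), array([700.9, 196.4]), np.float64(0.327)), 84.1)
(np.int64(62), (45, 28), (array([-441.2, 1181.7]), array([88.3, 27. ]), np.float64(0.131)), 82.8)
(np.int64(62), (307, 148), (array([637.8, 217.7]), array([36.8, 31.9]), np.float64(1.451)), 78.9)
(np.int64(140), (251, 160), (array([457.5, 166.8]), array([52.6, 35.8]), np.float64(1.437)), 82.8)
(np.int64(232), (90, 217), (array([ 14.2, -34.7]), array([132.4,  65.3]), np.float64(0.406)), 83.6)
(np.int64(198), (247, 208), (array([438.1, -38.4]), array([54.3, 35.8]), np.float64(1.372)), 82.7)
(np.int64(215), (210, 219), (array([338.2, -74.6]), array([52.6, 38.2]), np.float64(0.895)), 82.5)
(np.int64(114), (316, 226), (array([ 615.9, -121.8]), array([39.8, 17.2]), np.float64(-0.061)), 87.2)
(np.int64(262), (211, 248), (array([ 341.9, -171.8]), array([53., 40.]), np.float64(-0.427)), 82.8)
(np.int64(265), (254, 254), (array([ 448.6, -201.8]), array([54.1, 37.2]), np.float64(1.169)), 82.6)
shift [-0.894 -2.262  0.095] turn [-0.    -0.001 -0.019] t 27.8 pos [475.9 345.9 219.1] F [-0.2 -0.  -0.5] grip 45.8
```

View pics/c3.png

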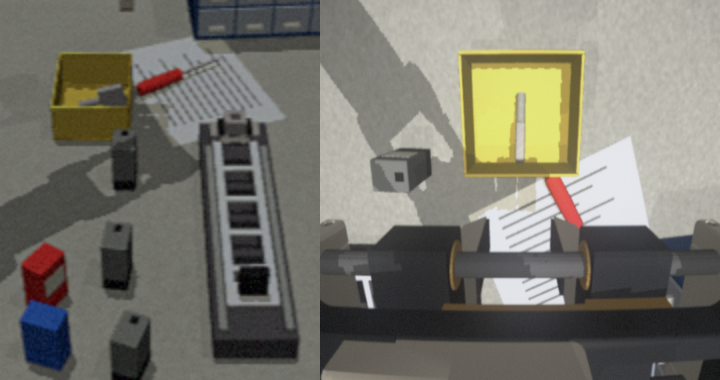

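The pin lies in the bin, at about (520,125) in the right half of the picture. The third relay has been knocked to (448.6,-201.8). Next is the shutter knob at (616,-121).

>>> send_rows(rows=[{"x":-0.1,"y":-0.2,"z":0,"ax":0,"ay":0,"az":0,"jaw":0},{"x":-0.2,"y":-0.4,"z":0,"ax":0,"ay":0,"az":0,"jaw":0},{"x":-0.3,"y":-0.65,"z":0,"ax":0,"ay":0,"az":0,"jaw":0},{"x":-0.4,"y":-0.85,"z":0,"ax":0,"ay":0,"az":0,"jaw":0},{"x":-0.45,"y":-1,"z":0,"ax":0,"ay":0,"az":-0.02,"jaw":0},{"x":-0.45,"y":-1,"z":0,"ax":0,"ay":0,"az":-0.02,"jaw":0},{"x":-0.45,"y":-1,"z":0,"ax":0,"ay":0,"az":-0.02,"jaw":0},{"x":-0.45,"y":-1,"z":0,"ax":0,"ay":0,"az":-0.02,"jaw":0},{"x":-0.45,"y":-1,"z":0,"ax":0,"ay":0,"az":-0.02,"jaw":0},{"x":-0.45,"y":-1,"z":0,"ax":0,"ay":0,"az":-0.02,"jaw":0}])

```text
time: 29.05
tool_pos: [548.2, 139.8, 219.7]
tcp_rot: [3.141, 0.0, 3.079]
contact_force: [0.2, 0.7, -0.4]
grip_width: 45.4
finger_force: 0.0
```

>>> send_rows(rows=[{"x":-0.1,"y":-0.2,"z":0,"ax":0,"ay":0,"az":0,"jaw":0},{"x":-0.2,"y":-0.4,"z":0,"ax":0,"ay":0,"az":0,"jaw":0},{"x":-0.3,"y":-0.65,"z":0,"ax":0,"ay":0,"az":0,"jaw":0},{"x":-0.4,"y":-0.85,"z":0,"ax":0,"ay":0,"az":0,"jaw":0},{"x":-0.42,"y":-1,"z":0,"ax":0,"ay":0,"az":0,"jaw":0},{"x":-0.42,"y":-1,"z":0,"ax":0,"ay":0,"az":0,"jaw":0},{"x":-0.42,"y":-1,"z":0,"ax":0,"ay":0,"az":0,"jaw":0},{"x":-0.42,"y":-1,"z":0,"ax":0,"ay":0,"az":0,"jaw":0},{"x":-0.42,"y":-1,"z":0,"ax":0,"ay":0,"az":0,"jaw":0},{"x":-0.42,"y":-1,"z":0,"ax":0,"ay":0,"az":0,"jaw":0}])

```text
time: 30.3
tool_pos: [619.5, -65.1, 219.8]
tcp_rot: [3.141, 0.0, 3.079]
contact_force: [-0.5, 0.4, 0.2]
grip_width: 46.0
finger_force: 0.0
```

Run:
```python
from h import *
p,d,P=look("wrist","w4")
for lo,hi in((86,98),(38,50)):
    print(lo);[print("  ",b) for b in blobs(P,lo,hi,60)]
to(616,-121,55,3.078)
```

```text
86
   (np.int64(585), (202, 180), (array([ 617.2, -119.2]), array([39.4, 16.1]), np.float64(-0.076)), 91.0)
38
   (np.int64(302), (451, 20), (array([473.6, 162.6]), array([57.6, 24. ]), np.float64(0.959)), 44.3)
   (np.int64(171), (268, 16), (array([456.9, -40. ]), array([50.4,  1.7]), np.float64(1.363)), 43.8)
   (np.int64(176), (140, 31), (array([ 461.3, -176.4]), array([35.1,  2.4]), np.float64(-0.435)), 44.1)
   (np.int64(21001), (320, 167), (array([627.3,  30.8]), array([452.2, 110.7]), np.float64(1.508)), 42.5)
   (np.int64(138), (53, 293), (array([ 776.8, -356.3]), array([31.3, 12.6]), np.float64(0.171)), 43.7)
shift [-0.    -0.279  0.824] turn [0.    0.    0.001] t 30.4 pos [619.5 -65.2 219.8] F [-0.   0.3  0.1] grip 45.7
```

>>> send_rows(rows=[{"x":0,"y":-0.2,"z":0,"ax":0,"ay":0,"az":0,"jaw":0},{"x":-0.006,"y":-0.27,"z":0.05,"ax":0,"ay":0,"az":0,"jaw":0},{"x":-0.006,"y":-0.27,"z":0.2,"ax":0,"ay":0,"az":0,"jaw":0},{"x":-0.006,"y":-0.27,"z":0.4,"ax":0,"ay":0,"az":0,"jaw":0},{"x":-0.006,"y":-0.27,"z":0.6,"ax":0,"ay":0,"az":0,"jaw":0},{"x":-0.006,"y":-0.27,"z":0.75,"ax":0,"ay":0,"az":0,"jaw":0},{"x":-0.006,"y":-0.27,"z":0.82,"ax":0,"ay":0,"az":0,"jaw":0},{"x":-0.006,"y":-0.27,"z":0.82,"ax":0,"ay":0,"az":0,"jaw":0},{"x":-0.006,"y":-0.27,"z":0.82,"ax":0,"ay":0,"az":0,"jaw":-1},{"x":-0.006,"y":-0.27,"z":0.82,"ax":0,"ay":0,"az":0,"jaw":-1}])

```text
time: 31.6
tool_pos: [618.0, -119.8, 57.1]
tcp_rot: [-3.141, 0.002, 3.078]
contact_force: [0.1, 0.3, 0.6]
grip_width: 30.6
finger_force: 0.0
```

>>> send_rows(rows=[{"x":0,"y":0,"z":0,"ax":0,"ay":0,"az":0,"jaw":-1},{"x":0,"y":0,"z":0,"ax":0,"ay":0,"az":0,"jaw":-1},{"x":0,"y":0,"z":0,"ax":0,"ay":0,"az":0,"jaw":-1},{"x":0,"y":-0.025,"z":0,"ax":0,"ay":0,"az":0,"jaw":-1},{"x":0,"y":-0.05,"z":0,"ax":0,"ay":0,"az":0,"jaw":-1},{"x":0,"y":-0.08,"z":0,"ax":0,"ay":0,"az":0,"jaw":-1},{"x":0,"y":-0.11,"z":0,"ax":0,"ay":0,"az":0,"jaw":-1},{"x":0,"y":-0.14,"z":0,"ax":0,"ay":0,"az":0,"jaw":-1},{"x":0,"y":-0.165,"z":0,"ax":0,"ay":0,"az":0,"jaw":-1},{"x":0,"y":-0.18,"z":0,"ax":0,"ay":0,"az":0,"jaw":-1}])

```text
time: 32.85
tool_pos: [615.3, -155.1, 56.3]
tcp_rot: [3.14, 0.001, 3.078]
contact_force: [0.3, 13.6, 7.7]
grip_width: 15.8
finger_force: 30.0
```

>>> send_rows(rows=[{"x":0,"y":0,"z":0,"ax":0,"ay":0,"az":0,"jaw":-1},{"x":0,"y":-0.003,"z":0,"ax":0,"ay":0,"az":0,"jaw":-1},{"x":0,"y":-0.006,"z":0,"ax":0,"ay":0,"az":0,"jaw":-1},{"x":0,"y":-0.009,"z":0,"ax":0,"ay":0,"az":0,"jaw":-1},{"x":0,"y":-0.012,"z":0,"ax":0,"ay":0,"az":0,"jaw":-1},{"x":0,"y":-0.015,"z":0,"ax":0,"ay":0,"az":0,"jaw":-1},{"x":0,"y":-0.015,"z":0,"ax":0,"ay":0,"az":0,"jaw":-1},{"x":0,"y":-0.015,"z":0,"ax":0,"ay":0,"az":0,"jaw":-1},{"x":0,"y":-0.015,"z":0,"ax":0,"ay":0,"az":0,"jaw":-1},{"x":0,"y":-0.015,"z":0,"ax":0,"ay":0,"az":0,"jaw":-1}])

```text
time: 34.1
tool_pos: [615.3, -155.0, 56.3]
tcp_rot: [3.137, 0.0, 3.079]
contact_force: [-0.2, 12.9, 6.5]
grip_width: 15.9
finger_force: 30.0
```

>>> send_rows(rows=[{"x":0,"y":0.005,"z":0,"ax":0,"ay":0,"az":0,"jaw":0},{"x":0,"y":0.01,"z":0,"ax":0,"ay":0,"az":0,"jaw":0},{"x":0,"y":0.015,"z":0,"ax":0,"ay":0,"az":0,"jaw":0},{"x":0,"y":0.015,"z":0,"ax":0,"ay":0,"az":0,"jaw":0},{"x":0,"y":0.015,"z":-0.1,"ax":0,"ay":0,"az":0,"jaw":0},{"x":0,"y":0.015,"z":-0.3,"ax":0,"ay":0,"az":0,"jaw":0},{"x":0,"y":0.015,"z":-0.5,"ax":0,"ay":0,"az":0,"jaw":0},{"x":0,"y":0.015,"z":-0.7,"ax":0,"ay":0,"az":0,"jaw":0},{"x":0,"y":0.015,"z":-0.8,"ax":0,"ay":0,"az":0,"jaw":0},{"x":0,"y":0.015,"z":-0.8,"ax":0,"ay":0,"az":0,"jaw":0}])

```text
time: 35.35
tool_pos: [615.6, -156.0, 217.4]
tcp_rot: [-3.141, 0.004, 3.078]
contact_force: [0.1, 0.4, -0.6]
grip_width: 46.1
finger_force: 0.0
```

Run:
```python
from h import *
p,d,P=look("wrist","w5")
for lo,hi in((80,98),(38,50)):
    print(lo);[print("  ",b) for b in blobs(P,lo,hi,60)]
# socket floors (about z=20) 
print("holes");[print("  ",b) for b in blobs(P,5,38,200) if b[2][0][0]>560]
p,d,P=look("side","s5")
for b in blobs(P,76,92,30): 
  if 300<b[2][0][0]<700 and abs(b[2][0][1])<300: print(b)
to(448.6,-201.8,180,1.15)
```

```text
80
   (np.int64(1581), (196, 13), (array([ 452.9, -200.4]), array([52. , 32.3]), np.float64(1.152)), 85.2)
   (np.int64(214), (383, 2), (array([458.3, -33.7]), array([39.3,  5.3]), np.float64(1.493)), 84.3)
   (np.int64(613), (256, 178), (array([ 614.6, -154.2]), array([38.9, 15.6]), np.float64(-0.065)), 91.0)
   (np.int64(96), (65, 306), (array([ 760.5, -397. ]), array([16.1,  5.2]), np.float64(1.287)), 87.9)
38
   (np.int64(207), (353, 12), (array([456.5, -41.4]), array([51.9,  9.4]), np.float64(1.169)), 44.0)
   (np.int64(114), (219, 31), (array([ 465. , -183.7]), array([44.2, 21. ]), np.float64(-1.089)), 43.7)
   (np.int64(16177), (357, 166), (array([624.9, -11.5]), array([366.2, 110.8]), np.float64(1.506)), 46.3)
   (np.int64(176), (453, 294), (array([807.3, 107.8]), array([34. ,  8.1]), np.float64(-0.834)), 43.8)
holes
   (np.int64(1886), (36, 139), (array([ 565.2, -438.8]), array([159.1,  38.7]), np.float64(0.262)), 8.3)
   (np.int64(565), (365, 121), (array([569.1,  -9.9]), array([361.6,   1.9]), np.float64(1.506)), 31.9)
   (np.int64(1508), (324, 168), (array([621.6, -73.2])
[... 494 characters left out ...]
y([457.8, 168.6]), array([59.3, 35.8]), np.float64(1.445)), 82.6)
(np.int64(196), (247, 208), (array([438.3, -39.1]), array([54.4, 36.1]), np.float64(1.372)), 82.9)
(np.int64(221), (210, 219), (array([338.7, -75.7]), array([55.4, 38. ]), np.float64(0.919)), 82.4)
(np.int64(121), (317, 236), (array([ 613.3, -156.8]), array([39.2, 17.5]), np.float64(-0.037)), 87.0)
(np.int64(261), (211, 248), (array([ 341.9, -173.4]), array([51.4, 38.2]), np.float64(-0.438)), 82.6)
(np.int64(268), (254, 254), (array([ 448.6, -202.6]), array([54.9, 37.5]), np.float64(1.124)), 83.1)
shift [ 0.813 -0.284  0.174] turn [-1.000e-03 -1.000e-03  1.841e+00] t 35.5 pos [ 614.5 -155.6  214.6] F [-0.1  0.2  0.1] grip 45.7
```

View pics/w5.png

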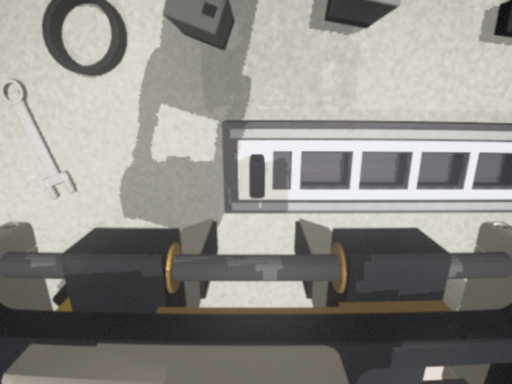

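The shutter is open: the knob stands at (257,176) and the socket mouths are clear at columns 324, 381 and 439. Next is the relay at (448.6,-202).

>>> send_rows(rows=[{"x":0.1,"y":-0.03,"z":0,"ax":0,"ay":0,"az":0.12,"jaw":0.5},{"x":0.25,"y":-0.08,"z":0,"ax":0,"ay":0,"az":0.25,"jaw":0.5},{"x":0.4,"y":-0.14,"z":0,"ax":0,"ay":0,"az":0.4,"jaw":0.5},{"x":0.55,"y":-0.2,"z":0,"ax":0,"ay":0,"az":0.55,"jaw":0.5},{"x":0.7,"y":-0.25,"z":0,"ax":0,"ay":0,"az":0.7,"jaw":0.5},{"x":0.8,"y":-0.28,"z":0,"ax":0,"ay":0,"az":0.85,"jaw":0.5},{"x":0.81,"y":-0.28,"z":0,"ax":0,"ay":0,"az":1,"jaw":0.5},{"x":0.81,"y":-0.28,"z":0,"ax":0,"ay":0,"az":1,"jaw":0.5},{"x":0.81,"y":-0.28,"z":0,"ax":0,"ay":0,"az":1,"jaw":0.5},{"x":0.81,"y":-0.28,"z":0,"ax":0,"ay":0,"az":1,"jaw":0.5}])

```text
time: 36.7
tool_pos: [449.8, -201.0, 215.2]
tcp_rot: [-3.141, -0.001, 2.033]
contact_force: [-0.2, -0.3, 0.0]
grip_width: 68.7
finger_force: 0.0
```

>>> send_rows(rows=[{"x":0,"y":0,"z":0.05,"ax":0,"ay":0,"az":0.15,"jaw":0.5},{"x":0,"y":0,"z":0.1,"ax":0,"ay":0,"az":0.3,"jaw":0.5},{"x":0,"y":0,"z":0.15,"ax":0,"ay":0,"az":0.45,"jaw":0.5},{"x":0,"y":0,"z":0.17,"ax":0,"ay":0,"az":0.6,"jaw":0.5},{"x":0,"y":0,"z":0.17,"ax":0,"ay":0,"az":0.75,"jaw":0.5},{"x":0,"y":0,"z":0.17,"ax":0,"ay":0,"az":0.84,"jaw":0.5},{"x":0,"y":0,"z":0.17,"ax":0,"ay":0,"az":0.84,"jaw":0.5},{"x":0,"y":0,"z":0.17,"ax":0,"ay":0,"az":0.84,"jaw":0.5},{"x":0,"y":0,"z":0.17,"ax":0,"ay":0,"az":0.84,"jaw":0.5},{"x":0,"y":0,"z":0.17,"ax":0,"ay":0,"az":0.84,"jaw":0.5}])

```text
time: 37.95
tool_pos: [449.7, -201.2, 181.7]
tcp_rot: [3.141, -0.0, 1.152]
contact_force: [-0.6, -0.4, -0.3]
grip_width: 68.8
finger_force: 0.0
```

```bash
cat >> h.py <<'E'
def relay(near):
    p,d,P=look("wrist","r%d"%(bot.get_obs()['time']*100))
    B=[b for b in blobs(P,78,95,200)];[print(b) for b in B]
    b=min(B,key=lambda b:np.hypot(*(b[2][0]-near)));c=b[2][0];y=b[2][2]%np.pi
    print("target",c,y);to(c[0],c[1],41,y)
E
python3 -c "
from h import *
relay([448.6,-202])"
```

```text
(np.int64(2313), (162, 24), (array([438.5, -41.9]), array([41.2, 36.9]), np.float64(1.353)), 85.3)
(np.int64(1063), (413, 63), (array([ 615.1, -154. ]), array([41.1, 16.6]), np.float64(-0.078)), 90.9)
(np.int64(2619), (81, 108), (array([340.1, -72.3]), array([52.6, 37.2]), np.float64(0.906)), 85.2)
(np.int64(2171), (255, 187), (array([ 450.2, -199.7]), array([52.3, 36. ]), np.float64(1.135)), 85.3)
(np.int64(2100), (140, 205), (array([ 343.1, -171. ]), array([52.9, 36.5]), np.float64(-0.419)), 85.3)
target [ 450.2 -199.7] 1.135
shift [ 0.008 -0.001  0.703] turn [-0.    -0.     0.016] t 38.0 pos [ 449.7 -201.1  181.7] F [-0.7  1.2  0.3] grip 68.6
```

>>> send_rows(rows=[{"x":0.008,"y":0,"z":0.1,"ax":0,"ay":0,"az":0.016,"jaw":0.5},{"x":0.008,"y":0,"z":0.25,"ax":0,"ay":0,"az":0.016,"jaw":0.5},{"x":0.008,"y":0,"z":0.4,"ax":0,"ay":0,"az":0.016,"jaw":0.5},{"x":0.008,"y":0,"z":0.55,"ax":0,"ay":0,"az":0.016,"jaw":0.5},{"x":0.008,"y":0,"z":0.66,"ax":0,"ay":0,"az":0.016,"jaw":0.5},{"x":0.008,"y":0,"z":0.7,"ax":0,"ay":0,"az":0.016,"jaw":0.5},{"x":0.008,"y":0,"z":0.7,"ax":0,"ay":0,"az":0.016,"jaw":-1},{"x":0.008,"y":0,"z":0.7,"ax":0,"ay":0,"az":0.016,"jaw":-1},{"x":0.008,"y":0,"z":0.7,"ax":0,"ay":0,"az":0.016,"jaw":-1},{"x":0.008,"y":0,"z":0.7,"ax":0,"ay":0,"az":0.016,"jaw":-1}])

```text
time: 39.25
tool_pos: [450.6, -199.9, 42.2]
tcp_rot: [3.141, 0.0, 1.134]
contact_force: [-1.0, 0.2, 3.0]
grip_width: 35.9
finger_force: 30.0
```

>>> send_rows(rows=[{"x":0,"y":0,"z":0,"ax":0,"ay":0,"az":0,"jaw":-1},{"x":0,"y":0,"z":0,"ax":0,"ay":0,"az":0,"jaw":-1},{"x":0,"y":0,"z":-0.05,"ax":0,"ay":0,"az":0,"jaw":-1},{"x":0,"y":0,"z":-0.15,"ax":0,"ay":0,"az":0,"jaw":-1},{"x":0,"y":0,"z":-0.3,"ax":0,"ay":0,"az":0,"jaw":-1},{"x":0,"y":0,"z":-0.45,"ax":0,"ay":0,"az":0,"jaw":-1},{"x":0,"y":0,"z":-0.6,"ax":0,"ay":0,"az":0,"jaw":-1},{"x":0,"y":0,"z":-0.65,"ax":0,"ay":0,"az":0,"jaw":-1},{"x":0,"y":0,"z":-0.65,"ax":0,"ay":0,"az":0,"jaw":-1},{"x":0,"y":0,"z":-0.65,"ax":0,"ay":0,"az":0,"jaw":-1}])

```text
time: 40.5
tool_pos: [449.7, -199.3, 170.4]
tcp_rot: [-3.139, -0.0, 1.134]
contact_force: [-0.8, -0.7, -2.4]
grip_width: 35.8
finger_force: 30.0
```

```bash
python3 -c "
from h import *
to(620.3,-74,150,1.507)"
```

```text
shift [0.928 0.509 0.101] turn [-0.002 -0.001 -0.356] t 40.5 pos [ 449.7 -199.3  170.4] F [-0.8 -0.7 -2.4] grip 35.8
```

>>> send_rows(rows=[{"x":0.1,"y":0.05,"z":0,"ax":0,"ay":0,"az":-0.1,"jaw":-1},{"x":0.25,"y":0.13,"z":0,"ax":0,"ay":0,"az":-0.2,"jaw":-1},{"x":0.42,"y":0.22,"z":0,"ax":0,"ay":0,"az":-0.3,"jaw":-1},{"x":0.6,"y":0.32,"z":0,"ax":0,"ay":0,"az":-0.356,"jaw":-1},{"x":0.78,"y":0.42,"z":0,"ax":0,"ay":0,"az":-0.356,"jaw":-1},{"x":0.88,"y":0.48,"z":0,"ax":0,"ay":0,"az":-0.356,"jaw":-1},{"x":0.928,"y":0.509,"z":0,"ax":0,"ay":0,"az":-0.356,"jaw":-1},{"x":0.928,"y":0.509,"z":0,"ax":0,"ay":0,"az":-0.356,"jaw":-1},{"x":0.928,"y":0.509,"z":0,"ax":0,"ay":0,"az":-0.356,"jaw":-1},{"x":0.928,"y":0.509,"z":0,"ax":0,"ay":0,"az":-0.356,"jaw":-1}])

```text
time: 41.75
tool_pos: [620.5, -75.2, 171.8]
tcp_rot: [-3.141, 0.0, 1.506]
contact_force: [0.9, -0.3, -2.2]
grip_width: 35.8
finger_force: 30.0
```

```bash
python3 -c "
from h import *
p,d,P=look('wrist','k1')
for lo,hi in((0,38),(38,50),(120,135)):
    print(lo);[print('  ',b) for b in blobs(P,lo,hi,200) if b[2][0][0]>560]
to(620.3,-74,110,1.507)"
```

```text
0
   (np.int64(2781), (255, 31), (array([629.3,  66.8]), array([55.7, 40.7]), np.float64(1.501)), 21.4)
   (np.int64(44056), (412, 118), (array([814.2, -49.9]), array([293.8, 264.9]), np.float64(1.544)), 1.2)
   (np.int64(2415), (254, 108), (array([624.6,  -4.5]), array([56.1, 40.4]), np.float64(1.506)), 21.3)
   (np.int64(1012), (254, 165), (array([620.9, -62.8]), array([40.3, 29. ]), np.float64(-0.062)), 21.3)
   (np.int64(1026), (445, 293), (array([ 867. , -261.6]), array([53.2, 51.7]), np.float64(-0.08)), 1.2)
   (np.int64(397), (424, 373), (array([ 853.6, -403. ]), array([63.9, 27.2]), np.float64(-0.062)), 1.2)
38
   (np.int64(1383), (201, 107), (array([574.6, -11.7]), array([214.3,  12.3]), np.float64(1.508)), 41.4)
   (np.int64(9261), (254, 95), (array([625.3,  -8.7]), array([201.8,  86.6]), np.float64(1.519)), 46.9)
   (np.int64(1444), (308, 108), (array([673.5, -18.2]), array([214. ,  11.7]), np.float64(1.502)), 41.4)
120
shift [ 0.005 -0.002  0.31 ] turn [ 0.    -0.    -0.001] t 41.8 pos [620.6 -75.1 171.9] F [ 0.2  0.3 -1.7] grip 35.8
```

View pics/k1.png

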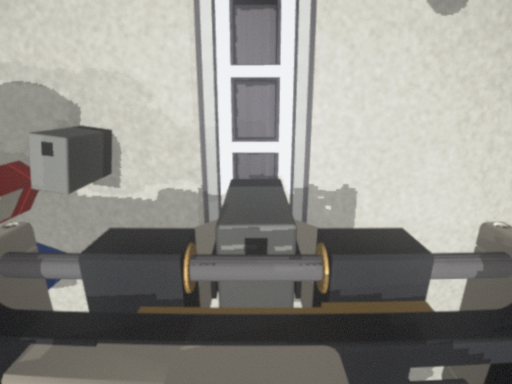

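The hand-held relay hangs straight at about (255,235), in line with the open sockets at (255,108) and (255,31).

>>> send_rows(rows=[{"x":0.004,"y":-0.001,"z":0.1,"ax":0,"ay":0,"az":0,"jaw":-1},{"x":0.004,"y":-0.001,"z":0.2,"ax":0,"ay":0,"az":0,"jaw":-1},{"x":0.004,"y":-0.001,"z":0.3,"ax":0,"ay":0,"az":0,"jaw":-1},{"x":0.004,"y":-0.001,"z":0.36,"ax":0,"ay":0,"az":0,"jaw":-1},{"x":0.004,"y":-0.001,"z":0.39,"ax":0,"ay":0,"az":0,"jaw":-1},{"x":0.004,"y":-0.001,"z":0.41,"ax":0,"ay":0,"az":0,"jaw":-1},{"x":0.004,"y":-0.001,"z":0.425,"ax":0,"ay":0,"az":0,"jaw":-1},{"x":0.004,"y":-0.001,"z":0.44,"ax":0,"ay":0,"az":0,"jaw":-1},{"x":0.004,"y":-0.001,"z":0.455,"ax":0,"ay":0,"az":0,"jaw":-1},{"x":0.004,"y":-0.001,"z":0.465,"ax":0,"ay":0,"az":0,"jaw":-1}])

```text
time: 43.05
tool_pos: [620.9, -73.7, 78.6]
tcp_rot: [-3.142, -0.0, 1.507]
contact_force: [0.2, -0.1, -2.0]
grip_width: 36.1
finger_force: 30.0
```

>>> send_rows(rows=[{"x":0,"y":0,"z":0.015,"ax":0,"ay":0,"az":0,"jaw":-1},{"x":0,"y":0,"z":0.03,"ax":0,"ay":0,"az":0,"jaw":-1},{"x":0,"y":0,"z":0.045,"ax":0,"ay":0,"az":0,"jaw":-1},{"x":0,"y":0,"z":0.06,"ax":0,"ay":0,"az":0,"jaw":-1},{"x":0,"y":0,"z":0.07,"ax":0,"ay":0,"az":0,"jaw":-1},{"x":0,"y":0,"z":0.08,"ax":0,"ay":0,"az":0,"jaw":-1},{"x":0,"y":0,"z":0.085,"ax":0,"ay":0,"az":0,"jaw":-1},{"x":0,"y":0,"z":0.088,"ax":0,"ay":0,"az":0,"jaw":-1},{"x":0,"y":0,"z":0.09,"ax":0,"ay":0,"az":0,"jaw":-1},{"x":0,"y":0,"z":0.09,"ax":0,"ay":0,"az":0,"jaw":-1}])

```text
time: 44.3
tool_pos: [620.9, -73.7, 62.3]
tcp_rot: [3.141, 0.0, 1.507]
contact_force: [-4.4, 0.1, 9.3]
grip_width: 35.8
finger_force: 30.0
```

>>> send_rows(rows=[{"x":0,"y":0,"z":0,"ax":0,"ay":0,"az":0,"jaw":0.5},{"x":0,"y":0,"z":0,"ax":0,"ay":0,"az":0,"jaw":0.5},{"x":0,"y":0,"z":0,"ax":0,"ay":0,"az":0,"jaw":0.5},{"x":0,"y":0,"z":0,"ax":0,"ay":0,"az":0,"jaw":0.5},{"x":0,"y":0,"z":-0.1,"ax":0,"ay":0,"az":0,"jaw":0.5},{"x":0,"y":0,"z":-0.25,"ax":0,"ay":0,"az":0,"jaw":0.5},{"x":0,"y":0,"z":-0.4,"ax":0,"ay":0,"az":0,"jaw":0.5},{"x":0,"y":0,"z":-0.55,"ax":0,"ay":0,"az":0,"jaw":0.5},{"x":0,"y":0,"z":-0.6,"ax":0,"ay":0,"az":0,"jaw":0.5},{"x":0,"y":0,"z":-0.6,"ax":0,"ay":0,"az":0,"jaw":0.5}])

```text
time: 45.55
tool_pos: [621.0, -73.7, 180.6]
tcp_rot: [3.141, 0.0, 1.507]
contact_force: [-1.4, 0.3, -0.9]
grip_width: 68.9
finger_force: 0.0
```

```bash
python3 -c "
from h import *
p,d,P=look('wrist','k2')
[print('  ',b) for b in blobs(P,78,120,200)]
to(438.4,-40,182,1.36)"
```

```text
(np.int64(2320), (56, 162), (array([439.8, -36. ]), array([52.9, 37.7]), np.float64(1.377)), 85.2)
   (np.int64(2667), (255, 193), (array([620.9, -73.5]), array([51.8, 35.9]), np.float64(1.521)), 105.2)
shift [ 0.11  -0.919 -0.01 ] turn [-0.001 -0.     0.141] t 45.6 pos [620.5 -73.6 179.7] F [-0.2 -0.1 -0.5] grip 68.9
```

Relay home (top at 105, matching the +1 mm bias). Next relay.

>>> send_rows(rows=[{"x":0.02,"y":-0.1,"z":0,"ax":0,"ay":0,"az":0.05,"jaw":0.5},{"x":0.04,"y":-0.3,"z":0,"ax":0,"ay":0,"az":0.1,"jaw":0.5},{"x":0.06,"y":-0.5,"z":0,"ax":0,"ay":0,"az":0.14,"jaw":0.5},{"x":0.09,"y":-0.7,"z":0,"ax":0,"ay":0,"az":0.14,"jaw":0.5},{"x":0.11,"y":-0.85,"z":0,"ax":0,"ay":0,"az":0.14,"jaw":0.5},{"x":0.11,"y":-0.915,"z":0,"ax":0,"ay":0,"az":0.14,"jaw":0.5},{"x":0.11,"y":-0.915,"z":0,"ax":0,"ay":0,"az":0.14,"jaw":0.5},{"x":0.11,"y":-0.915,"z":0,"ax":0,"ay":0,"az":0.14,"jaw":0.5},{"x":0.11,"y":-0.915,"z":0,"ax":0,"ay":0,"az":0.14,"jaw":0.5},{"x":0.11,"y":-0.915,"z":0,"ax":0,"ay":0,"az":0.14,"jaw":0.5}])

```text
time: 46.85
tool_pos: [440.1, -40.2, 180.5]
tcp_rot: [-3.141, -0.0, 1.361]
contact_force: [0.1, 0.6, -0.7]
grip_width: 68.7
finger_force: 0.0
```

```bash
python3 -c "
from h import *
relay([438.6,-39])"
```

```text
(np.int64(743), (440, 180), (array([609.2, -65.1]), array([61.1, 29.3]), np.float64(0.931)), 87.4)
(np.int64(2190), (253, 185), (array([439.2, -36.2]), array([52.4, 35.7]), np.float64(1.374)), 85.3)
(np.int64(466), (158, 224), (array([340.2, -53.4]), array([38.1, 20.7]), np.float64(0.362)), 85.1)
(np.int64(223), (184, 308), (array([ 340.6, -151.8]), array([29.4,  8.4]), np.float64(-0.281)), 84.3)
target [439.2 -36.2] 1.374
shift [ 0.019 -0.008  0.698] turn [-0.    -0.    -0.013] t 46.9 pos [440.  -40.2 180.5] F [-0.6 -0.1  0.2] grip 68.9
```

>>> send_rows(rows=[{"x":0.019,"y":-0.008,"z":0.1,"ax":0,"ay":0,"az":-0.013,"jaw":0.4},{"x":0.019,"y":-0.008,"z":0.25,"ax":0,"ay":0,"az":-0.013,"jaw":0.4},{"x":0.019,"y":-0.008,"z":0.4,"ax":0,"ay":0,"az":-0.013,"jaw":0.4},{"x":0.019,"y":-0.008,"z":0.55,"ax":0,"ay":0,"az":-0.013,"jaw":0.4},{"x":0.019,"y":-0.008,"z":0.66,"ax":0,"ay":0,"az":-0.013,"jaw":0.4},{"x":0.019,"y":-0.008,"z":0.695,"ax":0,"ay":0,"az":-0.013,"jaw":0.4},{"x":0.019,"y":-0.008,"z":0.695,"ax":0,"ay":0,"az":-0.013,"jaw":-1},{"x":0.019,"y":-0.008,"z":0.695,"ax":0,"ay":0,"az":-0.013,"jaw":-1},{"x":0.019,"y":-0.008,"z":0.695,"ax":0,"ay":0,"az":-0.013,"jaw":-1},{"x":0.019,"y":-0.008,"z":0.695,"ax":0,"ay":0,"az":-0.013,"jaw":-1}])

```text
time: 48.15
tool_pos: [439.4, -36.2, 42.3]
tcp_rot: [3.14, 0.0, 1.374]
contact_force: [0.5, -0.6, 5.0]
grip_width: 36.1
finger_force: 29.9
```

>>> send_rows(rows=[{"x":0,"y":0,"z":0,"ax":0,"ay":0,"az":0,"jaw":-1},{"x":0,"y":0,"z":0,"ax":0,"ay":0,"az":0,"jaw":-1},{"x":0,"y":0,"z":-0.05,"ax":0,"ay":0,"az":0,"jaw":-1},{"x":0,"y":0,"z":-0.15,"ax":0,"ay":0,"az":0,"jaw":-1},{"x":0,"y":0,"z":-0.3,"ax":0,"ay":0,"az":0,"jaw":-1},{"x":0,"y":0,"z":-0.45,"ax":0,"ay":0,"az":0,"jaw":-1},{"x":0,"y":0,"z":-0.6,"ax":0,"ay":0,"az":0,"jaw":-1},{"x":0,"y":0,"z":-0.65,"ax":0,"ay":0,"az":0,"jaw":-1},{"x":0,"y":0,"z":-0.65,"ax":0,"ay":0,"az":0,"jaw":-1},{"x":0,"y":0,"z":-0.65,"ax":0,"ay":0,"az":0,"jaw":-1}])

```text
time: 49.4
tool_pos: [438.1, -35.9, 170.6]
tcp_rot: [-3.139, -0.0, 1.374]
contact_force: [0.2, -0.5, -2.8]
grip_width: 36.1
finger_force: 29.9
```

```bash
python3 -c "
from h import *
to(625.1,-4,100,1.507)"
```

```text
shift [0.339 0.886 0.351] turn [-0.002 -0.    -0.127] t 49.4 pos [438.1 -35.9 170.6] F [ 0.2 -0.5 -2.8] grip 36.1
```

>>> send_rows(rows=[{"x":0.04,"y":0.1,"z":0,"ax":0,"ay":0,"az":-0.05,"jaw":-1},{"x":0.1,"y":0.27,"z":0,"ax":0,"ay":0,"az":-0.1,"jaw":-1},{"x":0.17,"y":0.45,"z":0,"ax":0,"ay":0,"az":-0.127,"jaw":-1},{"x":0.24,"y":0.63,"z":0,"ax":0,"ay":0,"az":-0.127,"jaw":-1},{"x":0.3,"y":0.78,"z":0,"ax":0,"ay":0,"az":-0.127,"jaw":-1},{"x":0.33,"y":0.86,"z":0,"ax":0,"ay":0,"az":-0.127,"jaw":-1},{"x":0.339,"y":0.886,"z":0,"ax":0,"ay":0,"az":-0.127,"jaw":-1},{"x":0.339,"y":0.886,"z":0.1,"ax":0,"ay":0,"az":-0.127,"jaw":-1},{"x":0.339,"y":0.886,"z":0.2,"ax":0,"ay":0,"az":-0.127,"jaw":-1},{"x":0.339,"y":0.886,"z":0.25,"ax":0,"ay":0,"az":-0.127,"jaw":-1}])

```text
time: 50.65
tool_pos: [624.5, -4.2, 119.8]
tcp_rot: [-3.138, -0.0, 1.507]
contact_force: [0.3, 0.2, -2.3]
grip_width: 36.0
finger_force: 29.9
```

```bash
python3 -c "
from h import *
to(625.2,-4,79,1.507)"
```

```text
shift [0.001 0.004 0.204] turn [-0.003 -0.     0.   ] t 50.6 pos [624.5  -4.2 119.8] F [ 0.3  0.2 -2.3] grip 36.0
```

>>> send_rows(rows=[{"x":0.001,"y":0.002,"z":0.06,"ax":0,"ay":0,"az":0,"jaw":-1},{"x":0.001,"y":0.002,"z":0.1,"ax":0,"ay":0,"az":0,"jaw":-1},{"x":0.001,"y":0.002,"z":0.13,"ax":0,"ay":0,"az":0,"jaw":-1},{"x":0.001,"y":0.002,"z":0.15,"ax":0,"ay":0,"az":0,"jaw":-1},{"x":0.001,"y":0.002,"z":0.165,"ax":0,"ay":0,"az":0,"jaw":-1},{"x":0.001,"y":0.002,"z":0.175,"ax":0,"ay":0,"az":0,"jaw":-1},{"x":0.001,"y":0.002,"z":0.185,"ax":0,"ay":0,"az":0,"jaw":-1},{"x":0.001,"y":0.002,"z":0.195,"ax":0,"ay":0,"az":0,"jaw":-1},{"x":0.001,"y":0.002,"z":0.204,"ax":0,"ay":0,"az":0,"jaw":-1},{"x":0.001,"y":0.002,"z":0.204,"ax":0,"ay":0,"az":0,"jaw":-1}])

```text
time: 51.9
tool_pos: [626.3, -4.0, 80.7]
tcp_rot: [-3.141, -0.0, 1.507]
contact_force: [-0.6, -0.2, -2.0]
grip_width: 35.7
finger_force: 29.9
```

>>> send_rows(rows=[{"x":0,"y":-0.004,"z":0.005,"ax":0,"ay":0,"az":0,"jaw":-1},{"x":0,"y":-0.004,"z":0.02,"ax":0,"ay":0,"az":0,"jaw":-1},{"x":0,"y":-0.004,"z":0.035,"ax":0,"ay":0,"az":0,"jaw":-1},{"x":0,"y":-0.004,"z":0.05,"ax":0,"ay":0,"az":0,"jaw":-1},{"x":0,"y":-0.004,"z":0.065,"ax":0,"ay":0,"az":0,"jaw":-1},{"x":0,"y":-0.004,"z":0.08,"ax":0,"ay":0,"az":0,"jaw":-1},{"x":0,"y":-0.004,"z":0.09,"ax":0,"ay":0,"az":0,"jaw":-1},{"x":0,"y":-0.004,"z":0.096,"ax":0,"ay":0,"az":0,"jaw":-1},{"x":0,"y":-0.004,"z":0.1,"ax":0,"ay":0,"az":0,"jaw":-1},{"x":0,"y":-0.004,"z":0.1,"ax":0,"ay":0,"az":0,"jaw":-1}])

```text
time: 53.15
tool_pos: [625.5, -3.9, 62.4]
tcp_rot: [3.141, 0.0, 1.507]
contact_force: [-3.6, 0.1, 9.1]
grip_width: 35.7
finger_force: 29.9
```

>>> send_rows(rows=[{"x":0,"y":0,"z":0,"ax":0,"ay":0,"az":0,"jaw":0.5},{"x":0,"y":0,"z":0,"ax":0,"ay":0,"az":0,"jaw":0.5},{"x":0,"y":0,"z":0,"ax":0,"ay":0,"az":0,"jaw":0.5},{"x":0,"y":0,"z":0,"ax":0,"ay":0,"az":0,"jaw":0.5},{"x":0,"y":0,"z":-0.1,"ax":0,"ay":0,"az":0,"jaw":0.5},{"x":0,"y":0,"z":-0.25,"ax":0,"ay":0,"az":0,"jaw":0.5},{"x":0,"y":0,"z":-0.4,"ax":0,"ay":0,"az":0,"jaw":0.5},{"x":0,"y":0,"z":-0.55,"ax":0,"ay":0,"az":0,"jaw":0.5},{"x":0,"y":0,"z":-0.6,"ax":0,"ay":0,"az":0,"jaw":0.5},{"x":0,"y":0,"z":-0.6,"ax":0,"ay":0,"az":0,"jaw":0.5}])

```text
time: 54.4
tool_pos: [625.6, -4.0, 180.8]
tcp_rot: [3.141, -0.0, 1.507]
contact_force: [-0.1, 0.6, -0.2]
grip_width: 69.1
finger_force: 0.0
```

```bash
python3 -c "
from h import *
p,d,P=look('wrist','k3')
[print('  ',b) for b in blobs(P,78,120,200)]
p,d,P=look('side','k3s')
for b in blobs(P,76,120,30): 
  if 300<b[2][0][0]<700 and abs(b[2][0][1])<300: print(b)
to(458,169,182,1.44)"
```

```text
(np.int64(1438), (40, 15), (array([458.4, 156.9]), array([37.8, 24.6]), np.float64(-0.117)), 85.1)
   (np.int64(2951), (481, 29), (array([819.3, 121.8]), array([49.9, 39.7]), np.float64(-1.377)), 93.2)
   (np.int64(2665), (255, 193), (array([625.5,  -4.1]), array([52.6, 36. ]), np.float64(1.489)), 105.2)
   (np.int64(869), (254, 243), (array([622.1, -52.6]), array([36.1, 10.7]), np.float64(-0.044)), 102.9)
   (np.int64(499), (254, 286), (array([619.7, -92. ]), array([36. , 14.8]), np.float64(-0.048)), 105.1)
(np.int64(140), (251, 160), (array([457.7, 169.3]), array([58.5, 35.9]), np.float64(1.415)), 82.5)
(np.int64(538), (314, 203), (array([621. , -42.4]), array([125.3,  36.4]), np.float64(1.513)), 102.2)
(np.int64(221), (210, 219), (array([339.1, -74.7]), array([54.5, 38.1]), np.float64(0.907)), 82.2)
(np.int64(121), (317, 236), (array([ 613.5, -156.5]), array([39.4, 18.3]), np.float64(-0.052)), 87.3)
(np.int64(262), (211, 248), (array([ 341.6, -172.9]), array([53.3, 38.1]), np.float64(-0.394)), 82.5)
shift [ 0.81  -0.888 -0.011] turn [-0.002 -0.     0.064] t 54.5 pos [624.9  -3.9 179.4] F [-0.1  0.4  0.2] grip 68.9
```

>>> send_rows(rows=[{"x":0.1,"y":-0.1,"z":0,"ax":0,"ay":0,"az":0.06,"jaw":0.5},{"x":0.25,"y":-0.27,"z":0,"ax":0,"ay":0,"az":0.06,"jaw":0.5},{"x":0.42,"y":-0.46,"z":0,"ax":0,"ay":0,"az":0.06,"jaw":0.5},{"x":0.58,"y":-0.64,"z":0,"ax":0,"ay":0,"az":0.06,"jaw":0.5},{"x":0.72,"y":-0.79,"z":0,"ax":0,"ay":0,"az":0.06,"jaw":0.5},{"x":0.81,"y":-0.88,"z":0,"ax":0,"ay":0,"az":0.06,"jaw":0.5},{"x":0.81,"y":-0.88,"z":0,"ax":0,"ay":0,"az":0.06,"jaw":0.5},{"x":0.81,"y":-0.88,"z":0,"ax":0,"ay":0,"az":0.06,"jaw":0.5},{"x":0.81,"y":-0.88,"z":0,"ax":0,"ay":0,"az":0.06,"jaw":0.5},{"x":0.81,"y":-0.88,"z":0,"ax":0,"ay":0,"az":0.06,"jaw":0.5}])

```text
time: 55.75
tool_pos: [460.6, 168.3, 180.6]
tcp_rot: [-3.141, 0.0, 1.443]
contact_force: [-0.9, 0.3, 0.3]
grip_width: 69.0
finger_force: 0.0
```

```bash
python3 -c "
from h import *
relay([458,170])"
```

```text
(np.int64(1239), (448, 108), (array([639. , 220.3]), array([35.9, 34.4]), np.float64(-0.088)), 81.1)
(np.int64(2187), (253, 186), (array([459.5, 171.1]), array([52.2, 35.7]), np.float64(1.454)), 85.2)
target [459.5 171.1] 1.454
shift [ 0.013 -0.007  0.699] turn [-0.    0.   -0.01] t 55.8 pos [460.6 168.4 180.7] F [ 0.2 -0.7  0.4] grip 68.7
```

>>> send_rows(rows=[{"x":0.013,"y":-0.007,"z":0.1,"ax":0,"ay":0,"az":-0.01,"jaw":0.4},{"x":0.013,"y":-0.007,"z":0.25,"ax":0,"ay":0,"az":-0.01,"jaw":0.4},{"x":0.013,"y":-0.007,"z":0.4,"ax":0,"ay":0,"az":-0.01,"jaw":0.4},{"x":0.013,"y":-0.007,"z":0.55,"ax":0,"ay":0,"az":-0.01,"jaw":0.4},{"x":0.013,"y":-0.007,"z":0.66,"ax":0,"ay":0,"az":-0.01,"jaw":0.4},{"x":0.013,"y":-0.007,"z":0.695,"ax":0,"ay":0,"az":-0.01,"jaw":0.4},{"x":0.013,"y":-0.007,"z":0.695,"ax":0,"ay":0,"az":-0.01,"jaw":-1},{"x":0.013,"y":-0.007,"z":0.695,"ax":0,"ay":0,"az":-0.01,"jaw":-1},{"x":0.013,"y":-0.007,"z":0.695,"ax":0,"ay":0,"az":-0.01,"jaw":-1},{"x":0.013,"y":-0.007,"z":0.695,"ax":0,"ay":0,"az":-0.01,"jaw":-1}])

```text
time: 57.05
tool_pos: [459.6, 171.8, 42.6]
tcp_rot: [3.14, -0.0, 1.455]
contact_force: [-1.1, 0.4, 3.3]
grip_width: 36.0
finger_force: 30.0
```

>>> send_rows(rows=[{"x":0,"y":0,"z":0,"ax":0,"ay":0,"az":0,"jaw":-1},{"x":0,"y":0,"z":0,"ax":0,"ay":0,"az":0,"jaw":-1},{"x":0,"y":0,"z":-0.05,"ax":0,"ay":0,"az":0,"jaw":-1},{"x":0,"y":0,"z":-0.15,"ax":0,"ay":0,"az":0,"jaw":-1},{"x":0,"y":0,"z":-0.3,"ax":0,"ay":0,"az":0,"jaw":-1},{"x":0,"y":0,"z":-0.45,"ax":0,"ay":0,"az":0,"jaw":-1},{"x":0,"y":0,"z":-0.6,"ax":0,"ay":0,"az":0,"jaw":-1},{"x":0,"y":0,"z":-0.65,"ax":0,"ay":0,"az":0,"jaw":-1},{"x":0,"y":0,"z":-0.65,"ax":0,"ay":0,"az":0,"jaw":-1},{"x":0,"y":0,"z":-0.65,"ax":0,"ay":0,"az":0,"jaw":-1}])

```text
time: 58.3
tool_pos: [458.4, 171.5, 170.7]
tcp_rot: [-3.139, 0.001, 1.455]
contact_force: [-0.3, 0.5, -1.7]
grip_width: 35.8
finger_force: 30.0
```

```bash
python3 -c "
from h import *
to(633.9,135.7,120,1.507)"
```

```text
shift [-0.076  0.893  0.251] turn [-0.002  0.001 -0.05 ] t 58.3 pos [458.4 171.5 170.7] F [-0.3  0.5 -1.7] grip 35.8
```

>>> send_rows(rows=[{"x":-0.05,"y":0.1,"z":0,"ax":0,"ay":0,"az":-0.05,"jaw":-1},{"x":-0.12,"y":0.27,"z":0,"ax":0,"ay":0,"az":-0.05,"jaw":-1},{"x":-0.21,"y":0.46,"z":0,"ax":0,"ay":0,"az":-0.05,"jaw":-1},{"x":-0.3,"y":0.65,"z":0,"ax":0,"ay":0,"az":-0.05,"jaw":-1},{"x":-0.38,"y":0.8,"z":0,"ax":0,"ay":0,"az":-0.05,"jaw":-1},{"x":-0.41,"y":0.88,"z":0,"ax":0,"ay":0,"az":-0.05,"jaw":-1},{"x":-0.425,"y":0.912,"z":0,"ax":0,"ay":0,"az":-0.05,"jaw":-1},{"x":-0.425,"y":0.912,"z":0.1,"ax":0,"ay":0,"az":-0.05,"jaw":-1},{"x":-0.425,"y":0.912,"z":0.2,"ax":0,"ay":0,"az":-0.05,"jaw":-1},{"x":-0.425,"y":0.912,"z":0.25,"ax":0,"ay":0,"az":-0.05,"jaw":-1}])

```text
time: 59.55
tool_pos: [629.1, 66.6, 120.0]
tcp_rot: [-3.138, -0.0, 1.508]
contact_force: [-0.3, 0.7, -2.8]
grip_width: 36.2
finger_force: 30.0
```

```bash
python3 -c "
from h import *
to(629.7,66,79,1.507)"
```

```text
shift [-0.003  0.004  0.205] turn [-0.003 -0.     0.001] t 59.5 pos [629.1  66.6 120. ] F [-0.3  0.7 -2.8] grip 36.2
```

>>> send_rows(rows=[{"x":-0.003,"y":-0.002,"z":0.06,"ax":0,"ay":0,"az":0,"jaw":-1},{"x":-0.003,"y":-0.002,"z":0.1,"ax":0,"ay":0,"az":0,"jaw":-1},{"x":-0.003,"y":-0.002,"z":0.13,"ax":0,"ay":0,"az":0,"jaw":-1},{"x":-0.003,"y":-0.002,"z":0.15,"ax":0,"ay":0,"az":0,"jaw":-1},{"x":-0.003,"y":-0.002,"z":0.165,"ax":0,"ay":0,"az":0,"jaw":-1},{"x":-0.003,"y":-0.002,"z":0.175,"ax":0,"ay":0,"az":0,"jaw":-1},{"x":-0.003,"y":-0.002,"z":0.185,"ax":0,"ay":0,"az":0,"jaw":-1},{"x":-0.003,"y":-0.002,"z":0.195,"ax":0,"ay":0,"az":0,"jaw":-1},{"x":-0.003,"y":-0.002,"z":0.204,"ax":0,"ay":0,"az":0,"jaw":-1},{"x":-0.003,"y":-0.002,"z":0.204,"ax":0,"ay":0,"az":0,"jaw":-1}])

```text
time: 60.8
tool_pos: [629.9, 65.6, 80.9]
tcp_rot: [-3.141, -0.0, 1.507]
contact_force: [-0.1, -0.1, -2.5]
grip_width: 36.0
finger_force: 30.0
```

>>> send_rows(rows=[{"x":0,"y":0,"z":0.005,"ax":0,"ay":0,"az":0,"jaw":-1},{"x":0,"y":0,"z":0.02,"ax":0,"ay":0,"az":0,"jaw":-1},{"x":0,"y":0,"z":0.035,"ax":0,"ay":0,"az":0,"jaw":-1},{"x":0,"y":0,"z":0.05,"ax":0,"ay":0,"az":0,"jaw":-1},{"x":0,"y":0,"z":0.065,"ax":0,"ay":0,"az":0,"jaw":-1},{"x":0,"y":0,"z":0.08,"ax":0,"ay":0,"az":0,"jaw":-1},{"x":0,"y":0,"z":0.09,"ax":0,"ay":0,"az":0,"jaw":-1},{"x":0,"y":0,"z":0.096,"ax":0,"ay":0,"az":0,"jaw":-1},{"x":0,"y":0,"z":0.1,"ax":0,"ay":0,"az":0,"jaw":-1},{"x":0,"y":0,"z":0.1,"ax":0,"ay":0,"az":0,"jaw":-1}])

```text
time: 62.05
tool_pos: [630.0, 65.5, 62.6]
tcp_rot: [3.141, -0.0, 1.507]
contact_force: [-4.4, -0.1, 7.7]
grip_width: 35.7
finger_force: 30.0
```

>>> send_rows(rows=[{"x":0,"y":0,"z":0,"ax":0,"ay":0,"az":0,"jaw":0.5},{"x":0,"y":0,"z":0,"ax":0,"ay":0,"az":0,"jaw":0.5},{"x":0,"y":0,"z":0,"ax":0,"ay":0,"az":0,"jaw":0.5},{"x":0,"y":0,"z":0,"ax":0,"ay":0,"az":0,"jaw":0.5},{"x":0,"y":0,"z":-0.1,"ax":0,"ay":0,"az":0,"jaw":0.5},{"x":0,"y":0,"z":-0.25,"ax":0,"ay":0,"az":0,"jaw":0.5},{"x":0,"y":0,"z":-0.4,"ax":0,"ay":0,"az":0,"jaw":0.5},{"x":0,"y":0,"z":-0.55,"ax":0,"ay":0,"az":0,"jaw":0.5},{"x":0,"y":0,"z":-0.7,"ax":0,"ay":0,"az":0,"jaw":0.5},{"x":0,"y":0,"z":-0.7,"ax":0,"ay":0,"az":0,"jaw":0.5}])

```text
time: 63.3
tool_pos: [631.4, 65.6, 203.7]
tcp_rot: [3.136, -0.0, 1.507]
contact_force: [-0.0, 0.0, -0.6]
grip_width: 68.9
finger_force: 0.0
```

```bash
python3 -c "
from h import *
p,d,P=look('wrist','k4')
[print('  ',b) for b in blobs(P,78,120,200)]
p,d,P=look('side','k4s')
for b in blobs(P,76,120,30): 
  if 300<b[2][0][0]<700 and abs(b[2][0][1])<300: print(b)
cv2.imwrite('pics/k4c.png',cv2.resize(cv2.imread('pics/k4s.png')[90:350,190:450],None,fx=2,fy=2))"
```

```text
(np.int64(947), (252, 17), (array([639. , 216.7]), array([33.4, 27.2]), np.float64(-0.057)), 81.2)
   (np.int64(2062), (448, 111), (array([821.4, 124.2]), array([51.5, 45.1]), np.float64(1.425)), 92.5)
   (np.int64(2250), (253, 186), (array([630.1,  65.1]), array([51.7, 35.9]), np.float64(1.496)), 105.2)
   (np.int64(1131), (253, 238), (array([626.8,  10.7]), array([36. , 23.5]), np.float64(-0.077)), 104.9)
   (np.int64(910), (253, 294), (array([621.9, -55.1]), array([36.2, 17.9]), np.float64(-0.079)), 103.4)
(np.int64(64), (306, 148), (array([637.7, 217.5]), array([38. , 31.9]), np.float64(1.438)), 78.8)
(np.int64(755), (313, 195), (array([623.6,  -8. ]), array([193.5,  37. ]), np.float64(1.508)), 102.0)
(np.int64(219), (210, 219), (array([338.3, -75.1]), array([53.4, 38.2]), np.float64(0.918)), 82.7)
(np.int64(121), (317, 236), (array([ 613.3, -156.2]), array([38.9, 18.9]), np.float64(-0.095)), 87.4)
(np.int64(262), (211, 248), (array([ 341.3, -173.4]), array([52.6, 41.2]), np.float64(-0.45)), 82.8)
```

View pics/k4c.png

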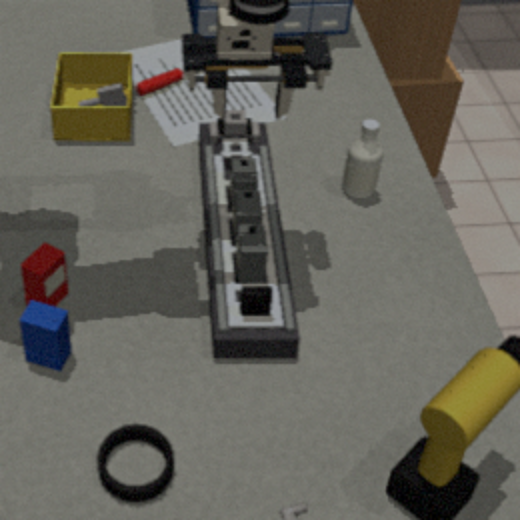

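The picture shows three relays upright in the row at (240,165), (245,205) and (248,250). The knob is at the -y end at (257,300), the pin is in the bin at (105,97), and the bystanders are in place.

```bash
python3 -c "
from plant import bot;print(bot.close_job())"
```

```text
the job is handed in; nothing more can be done
None
```

I handed the job in at about 63 s: the pin is in the yellow bin (its collar saw at most about 12 N at the readings), the shutter is fully open, and all three grey relays are plugged home in sockets 0 to 2, with the tape, screwdriver and wrench not touched.

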